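Screw the feet onto the pouffe's base rail

TASK

Tip the lid of the storage box up at its tab end, with its near edge still on the box, then lift it off and lay it flat on the bench (there is bare room to the right of the box). Screw every foot that is in the box into the pouffe's base rail, one to a hole (any holes): set its stud in, turn it backward (anticlockwise) until the thread start drops, then forward (clockwise) until it is fully home. Finally put the lid back on the empty box, seated in its rim. Leave the other things alone.

Things in the scene. Friction and masses are not known exactly. Their poses are not given: they have to be found in the camera images.
- tub: Grey storage box, open on top, 250 (x) x 146 (y) x 98 mm high, walls and floor 4 mm, loose but heavy (2 kg). Origin: centre of its underside; x along its length, away from the robot. Two or three feet stand in it at x = -76, 0, 76 mm, each hung by its lugs in a 31.5 mm hole of a tray whose top is 29.5 mm above the box's underside; their tops are 89 mm above it.
- tub_heel (a point): Middle of the top edge of the box's near end (its -x end), 98 mm above its underside.
- lid: Orange lid of the box, 258 (x) x 154 (y) mm plate 4 mm thick, 0.12 kg, loosely seated on the box's rim by a 5 mm deep skirt that fits inside the rim with about 3 mm of play. Origin: centre of the plate's underside (so 5 mm above the bench when it lies flat there on its skirt); x along its length, as the box's.
- lid_tab (a point): Top centre of the lid's black tab, near its far (+x) end: an upright block 12 mm thick along the lid's x, 44 mm along y, rising 29 mm above the plate (33 mm above its underside), 108 mm from the lid's centre. Grip it across its thickness.
- lid_heel (a point): Point on the underside of the lid, 125 mm from its centre toward its near (-x) end; with the lid closed or only tipped it lies on the near rim of the box, at tub_heel.
- rail_base: Wooden base rail of a pouffe, lying underside up, fixed; 280 (x) x 106 (y) x 50 mm high. Origin: centre of its lower face. Three threaded holes in a row along x, 88 mm apart.
- hole0 (a point): Centre of the mouth of the nearest threaded hole, level with the rail's top face, z up. Bore 30.4 mm, three-start right-hand thread (repeats each third of a turn). Where the thread starts lie round the axis differs in every hole and every time and is not given. A foot set in loosely stands with its lugs on the thread's crest, a ramp, its tip 24 to 31 mm below this point.
- hole1 (a point): The same for the middle hole. On the crest, turning anticlockwise (seen from above) climbs the ramp, at most 6 mm in 75 degrees; at the thread start the foot drops 12 mm by its own weight to 37 mm below this point, and a stop blocks further anticlockwise turning. A foot whose lugs lie on the stops at the ramps' low ends stands 24 mm deep and first drops 6 mm onto the ramp.
- hole2 (a point): The same for the far hole. After the drop, about 80 degrees clockwise drive it under the crest to a hard stop: fully home, tip 41.6 mm below this point, flange 1.5 mm above the rail. Turned clockwise without the drop it slides down the ramp and jams at a stop, no deeper than 31 mm. It turns freely (under 0.1 N m); it sinks only if the grip leaves it free to move down.
- foot0: Foot at the box's near end, upright; about 0.18 kg. Origin: tip of its stud, z up. Stud 28 mm diameter, conical to 19 mm over the last 9 mm. Three round lugs 7 mm thick, 120 degrees apart (one along +y), reach 22.5 mm from the axis, 28 mm above the tip. Steel flange 54 mm diameter, 43 to 49 mm up. Wooden block to grip, 49 to 83 mm up: 18 mm thick along x, 52 mm along y, 1 mm pad on top.
- foot1: Foot in the middle of the box, same as foot0 (origin at the tip of its stud, block 49 to 83 mm above it, 18 mm thick along x). In the box the feet stand with their blocks along the box's length, within 0.35 rad. Absent if not present.
- foot2: Foot at the box's far end, same as foot0 (origin at the tip of its stud, block 49 to 83 mm above it, 18 mm thick along x).
- tape_roll: Bystander: a roll of masking tape. Leave it alone. Origin at the centre of its underside.
- sanding: Bystander: a sanding block. Leave it alone. Origin at the centre of its underside.
- tin: Bystander: a paint tin. Leave it alone. Origin at the centre of its underside.

How it is judged (in metres and radians):
On the way, in this order (a step that is already met when the one before it is completed fails the run):
1. the lid is tipped up by more than 10 degrees while its near edge still rests on the box's near rim (angle between lid's own z axis and vertical above 0.17 rad and distance between lid_heel and tub_heel below 0.02 m), for 0.1 s.
2. the lid is off and lies flat on the bench, let go (height (world z) of lid below 0.012 m and angle between lid's own z axis and vertical below 0.06 rad and contact force between the fingers and lid below 0.1 N), for 0.2 s.
At the end, for the whole second after the job is handed in: Every foot present is home in a hole: tip over 39.8 mm below the mouth, within 5 mm of the axis, upright within 0.08 rad, at rest. The lid is back on the level box, seated in its rim: underside 94 to 100.8 mm above the box's, centred within 10 mm, level within 0.03 rad (((horizontal distance between foot0 and hole0 below 0.005 m and z of foot0 in the frame of hole0 below -0.0398 m) or (horizontal distance between foot0 and hole1 below 0.005 m and z of foot0 in the frame of hole1 below -0.0398 m) or (horizontal distance between foot0 and hole2 below 0.005 m and z of foot0 in the frame of hole2 below -0.0398 m)) and angle between each of foot0, foot1, foot2's own z axis and vertical below 0.08 rad and linear speed of each of foot0, foot1, foot2 below 0.02 m/s and ((horizontal distance between foot1 and hole0 below 0.005 m and z of foot1 in the frame of hole0 below -0.0398 m) or (horizontal distance between foot1 and hole1 below 0.005 m and z of foot1 in the frame of hole1 below -0.0398 m) or (horizontal distance between foot1 and hole2 below 0.005 m and z of foot1 in the frame of hole2 below -0.0398 m)) and ((horizontal distance between foot2 and hole0 below 0.005 m and z of foot2 in the frame of hole0 below -0.0398 m) or (horizontal distance between foot2 and hole1 below 0.005 m and z of foot2 in the frame of hole1 below -0.0398 m) or (horizontal distance between foot2 and hole2 below 0.005 m and z of foot2 in the frame of hole2 below -0.0398 m)) and z of lid in the frame of tub between 0.094 and 0.1008 m and horizontal distance between lid and tub below 0.01 m and angle between lid's own z axis and vertical below 0.03 rad and angle between tub's own z axis and vertical below 0.05 rad); the robot touches nothing.
It fails at once if the roll of masking tape is moved by more than 30 mm (distance of tape_roll from where it was at the start of the episode above 0.03 m).
It fails at once if the sanding block is moved by more than 30 mm (distance of sanding from where it was at the start of the episode above 0.03 m).
It fails at once if the paint tin is moved by more than 30 mm (distance of tin from where it was at the start of the episode above 0.03 m).
Of foot0, foot1, foot2 only 2 to 3 are there at a start; the rules pass over those that are not, and their reading is None.
At some moment in a run one of tub may be knocked a few centimetres aside while the robot is not near it.
It also fails if it takes over 210 s, if anything falls off the work surface, if the arm or the gripper's body presses on something with over 40 N, if the wrist force passes 120 N, or if a joint passes its speed limit or range.

ROBOT

A 7-joint arm with a two-finger parallel gripper is mounted at the origin on a cart in front of the work surface, level with it; the furniture and walls round the work are solid. World frame = base frame: x ahead of the robot, y to its left, z up, the work surface at z = 0. Lengths are in mm, angles in rad, forces in N, time in s.
With the tool pointing down it reaches from about 400 to 875 mm from the base axis. Payload 4.4 kg.
Tool frame: the origin (TCP) lies midway between the tips of the shut fingers; the grasp point (between the pads) lies 19 mm behind it; z points along the fingers, y is the line along which they close (so a half turn about z gives the same grasp; the last joint's range is limited). The gripper opens to 85 mm and grips with 20 to 120 N. Pads are 22 mm wide; open, the fingers measure 114 mm over their backs; the gripper's body (76 mm by 85 mm) begins 54 mm behind the grasp point. The pads swing forward as they close: fully open they stand 13 mm farther back than shut.
Start: joints at [-1.243, 0.628, 0.038, 1.517, -0.027, 0.996, -0.02], TCP at [249.383, 600.271, 231.313] pointing down, gripper open.
Joint ranges: [-3.06, 3.06], [-0.37, 2.12], [-1.25, 1.32], [0.18, 2.47], [-1.1, 4.24], [0.23, 1.98], [-2.94, 2.94]. Speed limits (rad/s): [2.57, 2.57, 3.14, 3.14, 3.14, 3.14, 3.14].

INTERFACE

Orientations are given as [roll, pitch, yaw] about the fixed x, y, z axes, in that order (R = Rz(yaw) Ry(pitch) Rx(roll)).
In Python, from cell import read_state, get_image, finish_job gives the robot as it stands.
- The arm moves only by the tool send_rows, never from a script. Its argument "series" is a list of rows, each an object of numbers: "ax", "ay", "az": the turn, a rotation vector about the tool's x, y, z in rad; "dx", "dy", "dz": the shift along the tool's x, y, z in cm; "hand": the closure, from 0 (fully open) to 1 (shut). In form: [{"ax": .., "ay": .., "az": .., "dx": .., "dy": .., "dz": .., "hand": ..}, ...]. A call has 1 to 10 rows; each row is the pose to reach, as a shift and turn from the pose commanded when the call began, along the tool's axes at that moment; what a row does not reach only later rows make up. A row lasts 1/10 s, in which the tool goes at most 50 mm and 8.59 degrees, less where a joint would pass 70% of its speed; a pose out of reach is approached as far as the arm can. A call with a gripper value outside its range is refused whole. The fingers move at their own pace and stop on an object; the grip force is fixed at half the most. Time passes only in rows, so rows that repeat a pose let the fingers close. It gives the time, the measured TCP pose, the force, the opening and the grip force at its end, in the units of the state.
- read_state(): the state, without advancing time (a new reading comes with each control period).
- get_image(name): name is "scene" or "top" or "wrist"; returns a dict with "pixels" (480x640x3 uint8, red, green, blue), "mtx" (3x3 intrinsics, pixels), "R" (3x3) and "t" (3): a world point X has camera coordinates R X + t. Camera axes: x right, y down, z forward; pixel columns grow to the right and rows downward; lengths in mm; the calibration is good to about 2 mm. A picture is of the moment at which its call begins. There is no depth.
- finish_job(): hands the job in; it is judged then, once.
The state is a dict: "clock": time; "qpos": joint angles; "qd": joint speeds; "tau": joint torques, N m; "eef_pos": TCP position; "tool_rot": TCP orientation; "force": force on the tool from outside, world axes, zero at the start; "torque": the same for the moment, N m; "width": finger opening in mm; "gripper_force": force on a finger pad.
Only numpy, scipy, OpenCV 4.12 (cv2) and the standard library are available. Lean on these libraries where they do the work, as an engineer would, in place of code of your own. Each camera call takes 0.05 s, during which the arm holds its last target. There are 200 camera calls.

## Working session

There is one attempt and no reset: what is moved stays moved. The work goes in short steps, Python scripts to look and compute and a tool call to move; the robot and the scene stay as the last step left them, time stands still between calls to the robot, and variables do not carry over. Pictures are saved under pics/ and viewed, at most 14 in all, crops included, and the job is handed in when it is done.

Besides the shell and the picture viewer there is one more tool, called after "Request:" as a command line: name --argument value ..., lists and objects as JSON in quotes. send_rows: Moves the arm, as the interface text tells. Its arguments: {"type":"object","properties":{"series":{"type":"array","items":{"type":"object","properties":{"ax":{"type":"number"},"ay":{"type":"number"},"az":{"type":"number"},"dx":{"type":"number"},"dy":{"type":"number"},"dz":{"type":"number"},"hand":{"type":"number"}}}}},"required":["series"]}

```bash
ls; mkdir -p pics
python3 - <<'E'
from cell import *
import cv2
s=read_state();print({k:(v if not hasattr(v,'tolist') else v.tolist()) for k,v in s.items()})
for n in ("top","scene"):
    i=get_image(n);cv2.imwrite(f"pics/{n}0.png",i["pixels"][:,:,::-1]);print(n,i["mtx"],i["R"],i["t"])
E
```

```text
pics
{'clock': 0.0, 'qpos': [-1.242779593582936, 0.6293375500227968, 0.03847011231833239, 1.5183714456876, -0.026967924984042692, 0.996318551692047, -0.019966483000282677], 'qd': [0.0006438572550707551, 0.00036023692165805304, -0.0003625168049294068, -0.00022088365226427846, 0.0005382047551451117, -0.002024573950139367, 0.00248991154764825], 'tau': [0.0005567208245338406, -56.33936047554016, 1.2266811355948448, -19.34392511844635, 0.011131939245387912, 0.010791181703098118, -1.3460909187301695e-06], 'eef_pos': [249.1698052789651, 599.659941241837, 230.3940876759781], 'tool_rot': [-3.139677542589686, 6.847323528447191e-05, 2.747804100391626], 'force': [-0.695073209641301, -0.4713174955656511, -0.5338541313585614], 'torque': [0.05495660125773563, -0.004966125861905446, -0.04147967491464815], 'gripper_force': 0.0, 'width': 85.63979590626417}
top [[520.91945336   0.         323.41220863]
 [  0.         520.91945336 236.63807358]
 [  0.           0.           1.        ]] [[ 0.01412622 -0.99965002 -0.02236728]
 [-0.99009386 -0.01085897 -0.13998655]
 [ 0.13969467  0.02412318 -0.98990074]] [ 156.61182021  591.83093919 1296.51033506]
scene [[539.29232188   0.         317.33093194]
 [  0.         539.29232188 239.02281219]
 [  0.           0.           1.        ]] [[ 0.71425658 -0.69964009 -0.01847396]
 [-0.51396175 -0.506417   -0.69237645]
 [ 0.47505879  0.50402934 -0.72129992]] [-289.3824492   438.82824294  860.13111049]
```

View pics/top0.png

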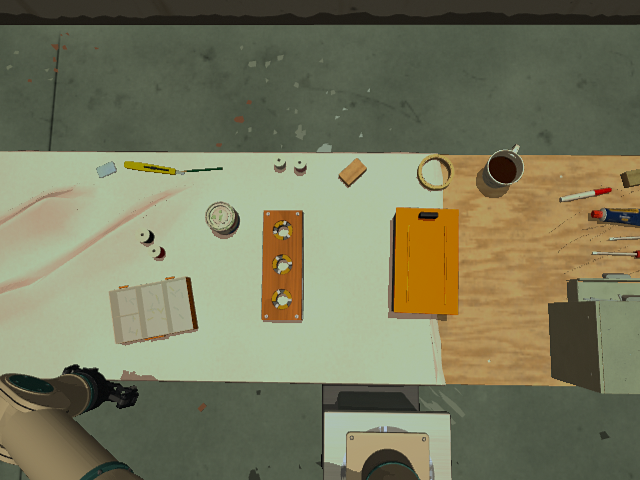

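View pics/scene0.png

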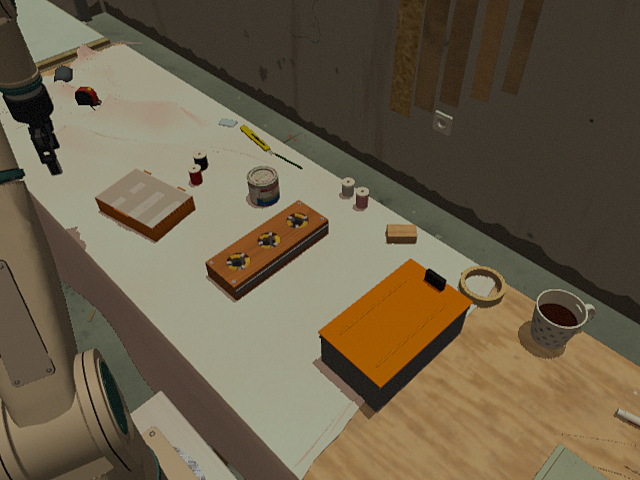

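The top view shows the lid at px (394–459, 208–313) with its tab at (428,215). The rail is at (263–303, 210–322), with holes at about (283,230), (283,264) and (282,299). Bench to the right of the lid, at px 465–550, is bare, and the tape roll is at (434,172).

```bash
cat > h.py <<'E'
from cell import *
import cv2, numpy as np
from scipy.spatial.transform import Rotation as Ro
def ray(im,px,z):
    R=np.array(im["R"]);t=np.array(im["t"]);c=-R.T@t
    px=np.atleast_2d(px).astype(float)
    d=(R.T@np.linalg.inv(im["mtx"])@np.c_[px,np.ones(len(px))].T).T
    return c+d*((z-c[2])/d[:,2])[:,None]
def proj(im,X):
    p=(np.array(im["mtx"])@(np.array(im["R"])@np.atleast_2d(X).T+np.array(im["t"])[:,None])).T
    return p[:,:2]/p[:,2:]
def snap(n,f):
    i=get_image(n);cv2.imwrite(f"pics/{f}.png",i["pixels"][:,:,::-1]);return i
def hsv(im): return cv2.cvtColor(np.array(im["pixels"]),cv2.COLOR_RGB2HSV)
def biggest(m,k=1):
    c,_=cv2.findContours(m.astype(np.uint8),cv2.RETR_EXTERNAL,cv2.CHAIN_APPROX_NONE)
    return sorted(c,key=cv2.contourArea,reverse=True)[:k]
def pose():
    s=read_state();return np.array(s["eef_pos"]),Ro.from_euler("xyz",s["tool_rot"])
def down(yaw,pitch=0): # tool pointing down, tool x at yaw; pitch about world horizontal axis applied after
    return Ro.from_euler("xyz",[np.pi,0,yaw])
def go(p,R,frm=None):
    p0,R0=frm or pose()
    print("d cm",np.round(R0.inv().apply(np.array(p)-p0)/10,2),"a",np.round((R0.inv()*R).as_rotvec(),3))
    return (np.array(p,float),R)
def st():
    s=read_state();print(round(s["clock"],2),np.round(s["eef_pos"],1),np.round(s["tool_rot"],3),"F",np.round(s["force"],1),"T",np.round(s["torque"],2),"w",round(s["width"],1),round(s["gripper_force"],1),"q",np.round(s["qpos"],2))
E
python3 - <<'E'
from h import *
im=get_image("top");H=hsv(im)
box=lambda m,x0,x1,y0,y1:(lambda z:(z.__setitem__((slice(y0,y1),slice(x0,x1)),m[y0:y1,x0:x1]),z)[1])(np.zeros_like(m))
m=(H[...,0]>8)&(H[...,0]<24)&(H[...,1]>170)&(H[...,2]>120)
c=biggest(box(m,385,470,195,325))[0]
r=cv2.boxPoints(cv2.minAreaRect(c));W=ray(im,r,102);print("lid",W.round(1),W.mean(0).round(1),[np.linalg.norm(W[i]-W[i-1]).round(1) for i in range(4)])
b=box(H[...,2]<60,410,445,205,225);c=biggest(b)[0];print("tab px",cv2.minAreaRect(c));print(ray(im,cv2.boxPoints(cv2.minAreaRect(c)),131).round(1))
m=(H[...,0]<20)&(H[...,1]>120)&(H[...,2]>60)
c=biggest(box(m,250,315,200,330))[0]
r=cv2.boxPoints(cv2.minAreaRect(c));W=ray(im,r,50);print("rail",W.round(1),W.mean(0).round(1),[np.linalg.norm(W[i]-W[i-1]).round(1) for i in range(4)])
for n,p in dict(tape=(434,172),sand=(352,172),tin=(222,219),edge=(575,300),edge2=(550,345)).items():print(n,ray(im,p,0).round(0))
big=cv2.resize(np.array(im["pixels"])[200:330,255:310,::-1],None,fx=4.5,fy=4.5,interpolation=2);cv2.imwrite("pics/rail.png",big)
E
```

```text
lid [[ 398.5   -8.2  102. ]
 [ 656.5  -14.8  102. ]
 [ 654.7 -171.1  102. ]
 [ 397.5 -160.2  102. ]] [526.8 -88.6 102. ] [np.float64(152.0), np.float64(258.1), np.float64(156.4), np.float64(257.4)]
tab px ((427.5888366699219, 215.25633239746094), (18.880468368530273, 5.842257976531982), 4.085616588592529)
[[ 626.4  -64.9  131. ]
 [ 640.7  -66.   131. ]
 [ 637.9 -111.1  131. ]
 [ 623.6 -109.9  131. ]]
rail [[378.4 316.4  50. ]
 [657.7 322.   50. ]
 [657.6 219.7  50. ]
 [378.8 217.1  50. ]] [518.1 268.8  50. ] [np.float64(99.3), np.float64(279.4), np.float64(102.3), np.float64(278.8)]
tape [[ 775. -130.    0.]]
sand [[773.  90.   0.]]
tin [[641. 438.   0.]]
edge [[ 438. -487.    0.]]
edge2 [[ 323. -418.    0.]]
```

View pics/rail.png

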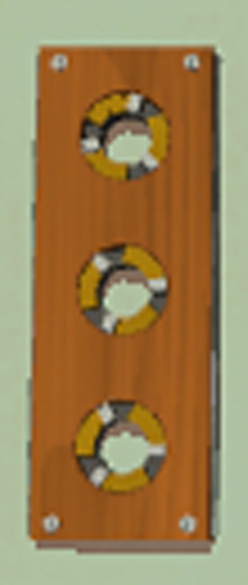

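Run:
```python
from h import *
go([610,-90,290],down(1.537))
```

```text
d cm [-59.79 -49.87  -5.87] a [-1.000e-03  1.000e-03  1.211e+00]
```

Request:
send_rows --series '[{"dx": -4, "dy": -3, "dz": -3, "az": 0.12, "hand": 0}, {"dx": -8, "dy": -6, "dz": -5.9, "az": 0.24, "hand": 0}, {"dx": -12, "dy": -9.2, "dz": -5.9, "az": 0.36, "hand": 0}, {"dx": -16, "dy": -12.5, "dz": -5.9, "az": 0.48, "hand": 0}, {"dx": -20, "dy": -16, "dz": -5.9, "az": 0.6, "hand": 0}, {"dx": -24, "dy": -19.5, "dz": -5.9, "az": 0.73, "hand": 0}, {"dx": -28, "dy": -23, "dz": -5.9, "az": 0.85, "hand": 0}, {"dx": -32, "dy": -26, "dz": -5.9, "az": 0.97, "hand": 0}, {"dx": -36, "dy": -29, "dz": -5.9, "az": 1.09, "hand": 0}, {"dx": -39, "dy": -32, "dz": -5.9, "az": 1.21, "hand": 0}]'

```text
invalid input at $.series[0]: expected keys ax, ay, az, dx, dy, dz, hand
```

Run:
```python
from h import *
st();go([610,-90,290],down(1.537))
```

```text
0.15 [249.2 599.8 230.6] [-3.14  -0.     2.748] F [-0.2  0.5  0.4] T [-0.01 -0.01 -0.02] w 85.6 0.0 q [-1.24  0.63  0.04  1.52 -0.03  1.   -0.02]
d cm [-59.79 -49.87  -5.87] a [-1.000e-03  1.000e-03  1.211e+00]
```

Request:
send_rows --series '[{"ax": 0, "ay": 0, "az": 0.12, "dx": -4, "dy": -3, "dz": -3, "hand": 0}, {"ax": 0, "ay": 0, "az": 0.24, "dx": -8, "dy": -6.5, "dz": -5.9, "hand": 0}, {"ax": 0, "ay": 0, "az": 0.36, "dx": -12, "dy": -10, "dz": -5.9, "hand": 0}, {"ax": 0, "ay": 0, "az": 0.48, "dx": -16, "dy": -13, "dz": -5.9, "hand": 0}, {"ax": 0, "ay": 0, "az": 0.6, "dx": -20, "dy": -16.5, "dz": -5.9, "hand": 0}, {"ax": 0, "ay": 0, "az": 0.73, "dx": -24, "dy": -20, "dz": -5.9, "hand": 0}, {"ax": 0, "ay": 0, "az": 0.85, "dx": -28, "dy": -23, "dz": -5.9, "hand": 0}, {"ax": 0, "ay": 0, "az": 0.97, "dx": -32, "dy": -26.5, "dz": -5.9, "hand": 0}, {"ax": 0, "ay": 0, "az": 1.09, "dx": -36, "dy": -30, "dz": -5.9, "hand": 0}, {"ax": 0, "ay": 0, "az": 1.21, "dx": -39, "dy": -32, "dz": -5.9, "hand": 0}]'

```text
clock: 1.15
eef_pos: [477.5, 169.1, 290.4]
tool_rot: [-3.141, -0.0, 1.533]
force: [1.3, 1.2, 0.7]
width: 85.1
gripper_force: 0.0
```

Run:
```python
from h import *
st();go([610,-90,290],down(1.537))
```

```text
1.15 [477.5 169.1 290.4] [-3.141 -0.     1.533] F [1.3 1.2 0.7] T [-0.03 -0.04  0.02] w 85.1 0.0 q [-0.71  0.38  0.43  1.84 -0.19  0.96 -0.23]
d cm [-2.540e+01  1.421e+01  2.000e-02] a [-0.    -0.    -0.004]
```

Request:
send_rows --series '[{"ax": 0, "ay": 0, "az": 0, "dx": -4.4, "dy": 2.4, "dz": 0, "hand": 0}, {"ax": 0, "ay": 0, "az": 0, "dx": -25.4, "dy": 14.2, "dz": 0, "hand": 0}, {"ax": 0, "ay": 0, "az": 0, "dx": -25.4, "dy": 14.2, "dz": 0, "hand": 0}, {"ax": 0, "ay": 0, "az": 0, "dx": -25.4, "dy": 14.2, "dz": 0, "hand": 0}, {"ax": 0, "ay": 0, "az": 0, "dx": -25.4, "dy": 14.2, "dz": 0, "hand": 0}, {"ax": 0, "ay": 0, "az": 0, "dx": -25.4, "dy": 14.2, "dz": 0, "hand": 0}, {"ax": 0, "ay": 0, "az": 0, "dx": -25.4, "dy": 14.2, "dz": 0, "hand": 0}, {"ax": 0, "ay": 0, "az": 0, "dx": -25.4, "dy": 14.2, "dz": 0, "hand": 0}, {"ax": 0, "ay": 0, "az": 0, "dx": -25.4, "dy": 14.2, "dz": 0, "hand": 0}]'

```text
clock: 2.05
eef_pos: [610.5, -85.7, 289.9]
tool_rot: [-3.14, -0.001, 1.54]
force: [-0.1, 0.9, -0.1]
width: 85.5
gripper_force: 0.0
```

Run:
```python
from h import *
st();im=snap("wrist","w1");H=hsv(im)
print(-np.array(im["R"]).T@im["t"])
print(proj(im,[[633,-90,131]]))
for v in (50,70):
    for c in biggest(H[...,2]<v,3): print(v,cv2.minAreaRect(c),cv2.contourArea(c),ray(im,[cv2.minAreaRect(c)[0]],131).round(1))
```

```text
2.05 [610.5 -85.7 289.9] [-3.14e+00 -1.00e-03  1.54e+00] F [-0.1  0.9 -0.1] T [-0.02  0.01 -0.02] w 85.5 0.0 q [-0.17  0.56  0.44  1.55 -0.26  1.1   0.3 ]
[613.62099041 -19.01717097 433.00169651]
[[346.81088874 224.84278439]]
50 ((319.5, 307.0), (344.0, 639.0), 90.0) 69867.5 [[ 605.6 -170.9  131. ]]
50 ((349.5, 222.5), (47.0, 11.0), 90.0) 351.5 [[635.5 -87.9 131. ]]
50 ((8.50000286102295, 212.49996948242188), (5.824352264404297, 2.4961509704589844), 56.3099365234375) 3.0 [[329.4 -69.5 131. ]]
70 ((319.5, 300.0), (358.0, 639.0), 90.0) 71845.5 [[ 605.9 -163.5  131. ]]
70 ((349.46160888671875, 222.49853515625), (12.644497871398926, 47.23430633544922), 2.2025983333587646) 519.0 [[635.4 -87.9 131. ]]
70 ((8.0, 188.0), (16.0, 64.0), 0.0) 500.0 [[335.  -47.7 131. ]]
```

View pics/w1.png

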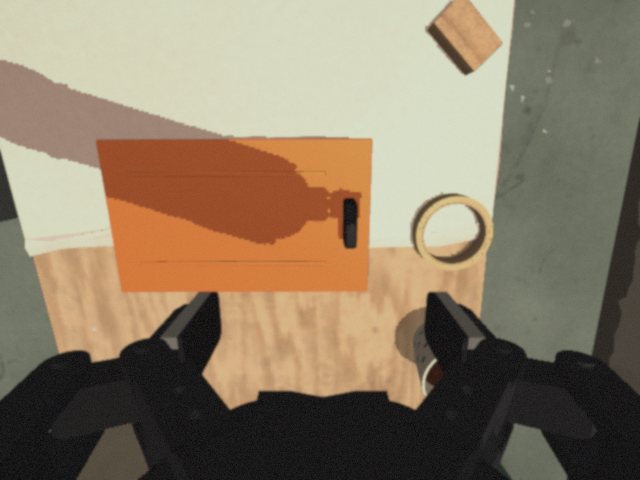

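The wrist view (right is +x, up is +y) shows the tab at px (349,222), which gives (635.5,-88). That agrees with the top view.

Request:
send_rows --series '[{"ax": 0, "ay": 0, "az": 0, "dx": -0.2, "dy": 2.45, "dz": 4, "hand": 0}, {"ax": 0, "ay": 0, "az": 0, "dx": -0.2, "dy": 2.45, "dz": 8, "hand": 0}, {"ax": 0, "ay": 0, "az": 0, "dx": -0.2, "dy": 2.45, "dz": 12, "hand": 0}, {"ax": 0, "ay": 0, "az": 0, "dx": -0.2, "dy": 2.45, "dz": 15, "hand": 0}, {"ax": 0, "ay": 0, "az": 0, "dx": -0.2, "dy": 2.45, "dz": 17, "hand": 0}, {"ax": 0, "ay": 0, "az": 0, "dx": -0.2, "dy": 2.45, "dz": 18, "hand": 0}, {"ax": 0, "ay": 0, "az": 0, "dx": -0.2, "dy": 2.45, "dz": 18.4, "hand": 0}, {"ax": 0, "ay": 0, "az": 0, "dx": -0.2, "dy": 2.45, "dz": 18.4, "hand": 0}, {"ax": 0, "ay": 0, "az": 0, "dx": -0.2, "dy": 2.45, "dz": 18.4, "hand": 0.5}, {"ax": 0, "ay": 0, "az": 0, "dx": -0.2, "dy": 2.45, "dz": 18.4, "hand": 1}]'

```text
clock: 3.1
eef_pos: [636.2, -90.4, 107.6]
tool_rot: [3.139, 0.0, 1.538]
force: [-0.2, -0.8, -0.1]
width: 59.0
gripper_force: 0.0
```

Request:
send_rows --series '[{"ax": 0, "ay": 0, "az": 0, "dx": 0, "dy": 0, "dz": 0, "hand": 1}, {"ax": 0, "ay": 0, "az": 0, "dx": 0, "dy": 0, "dz": 0, "hand": 1}, {"ax": 0, "ay": 0, "az": 0, "dx": 0, "dy": 0, "dz": 0, "hand": 1}, {"ax": 0, "ay": 0, "az": 0, "dx": 0, "dy": 0, "dz": 0, "hand": 1}, {"ax": 0, "ay": 0, "az": 0, "dx": 0, "dy": 0, "dz": 0, "hand": 1}, {"ax": 0, "ay": 0, "az": 0, "dx": 0, "dy": 0, "dz": 0, "hand": 1}]'

```text
clock: 3.7
eef_pos: [635.6, -90.4, 106.7]
tool_rot: [3.141, 0.0, 1.538]
force: [-0.5, 0.5, 4.6]
width: 11.1
gripper_force: 59.7
```

```bash
cat >> h.py <<'E'
def pivot(heel,ang,axis):  # pose rotated by ang about axis through heel
    p,R=pose();Q=Ro.from_rotvec(ang*np.array(axis)); return Q.apply(p-heel)+heel, Q*R
E
python3 - <<'E'
from h import *
st();p,R=pose()
u=np.array([np.cos(-.034),np.sin(-.034),0]);heel=np.array([p[0],p[1],98])-233*u;n=np.array([u[1],-u[0],0]) # -y axis
for a in (.06,.12,.18,.24): go(*pivot(heel,a,n))
E
```

```text
3.7 [635.6 -90.4 106.7] [3.141 0.    1.538] F [-0.5  0.5  4.6] T [0.02 0.15 0.01] w 11.1 59.7 q [-0.11  0.79  0.35  1.65 -0.36  0.76  0.38]
d cm [-0.   -0.09 -1.4 ] a [-0.06 -0.    0.  ]
d cm [ 0.   -0.27 -2.78] a [-0.12 -0.    0.  ]
d cm [ 0.   -0.53 -4.16] a [-0.18 -0.    0.  ]
d cm [ 0.   -0.87 -5.51] a [-0.24 -0.    0.  ]
```

Request:
send_rows --series '[{"ax": -0.03, "ay": 0, "az": 0, "dx": 0, "dy": -0.05, "dz": -0.7, "hand": 1}, {"ax": -0.06, "ay": 0, "az": 0, "dx": 0, "dy": -0.09, "dz": -1.4, "hand": 1}, {"ax": -0.09, "ay": 0, "az": 0, "dx": 0, "dy": -0.18, "dz": -2.1, "hand": 1}, {"ax": -0.12, "ay": 0, "az": 0, "dx": 0, "dy": -0.27, "dz": -2.78, "hand": 1}, {"ax": -0.15, "ay": 0, "az": 0, "dx": 0, "dy": -0.4, "dz": -3.47, "hand": 1}, {"ax": -0.18, "ay": 0, "az": 0, "dx": 0, "dy": -0.53, "dz": -4.16, "hand": 1}, {"ax": -0.21, "ay": 0, "az": 0, "dx": 0, "dy": -0.7, "dz": -4.84, "hand": 1}, {"ax": -0.24, "ay": 0, "az": 0, "dx": 0, "dy": -0.87, "dz": -5.51, "hand": 1}, {"ax": -0.24, "ay": 0, "az": 0, "dx": 0, "dy": -0.87, "dz": -5.51, "hand": 1}, {"ax": -0.24, "ay": 0, "az": 0, "dx": 0, "dy": -0.87, "dz": -5.51, "hand": 1}]'

```text
clock: 4.7
eef_pos: [626.2, -89.9, 161.0]
tool_rot: [2.903, -0.0, 1.538]
force: [0.0, 0.5, 0.0]
width: 10.4
gripper_force: 59.2
```

Request:
send_rows --series '[{"ax": 0, "ay": 0, "az": 0, "dx": 0, "dy": 0, "dz": 0, "hand": 1}, {"ax": 0, "ay": 0, "az": 0, "dx": 0, "dy": 0, "dz": 0, "hand": 1}]'

```text
clock: 4.9
eef_pos: [626.4, -89.8, 160.7]
tool_rot: [2.903, -0.0, 1.538]
force: [-0.9, 0.3, 0.2]
width: 11.0
gripper_force: 59.3
```

Run:
```python
from h import *
st();im=snap("scene","s1")
R=down(1.537)
a=go([628,-90,260],down(1.537));b=go([625,-285,260],R,a);c=go([625,-285,22],R,b)
```

```text
4.9 [626.4 -89.8 160.7] [ 2.903 -0.     1.538] F [-0.9  0.3  0.2] T [ 0.09  0.61 -0.02] w 11.0 59.3 q [-0.08  0.61  0.29  1.88 -0.43  0.46  0.47]
d cm [-0.01  2.5  -9.61] a [ 0.238 -0.     0.001]
d cm [-19.5    0.36   0.  ] a [0. 0. 0.]
d cm [ 0.  -0.  23.8] a [0. 0. 0.]
```

View pics/s1.png

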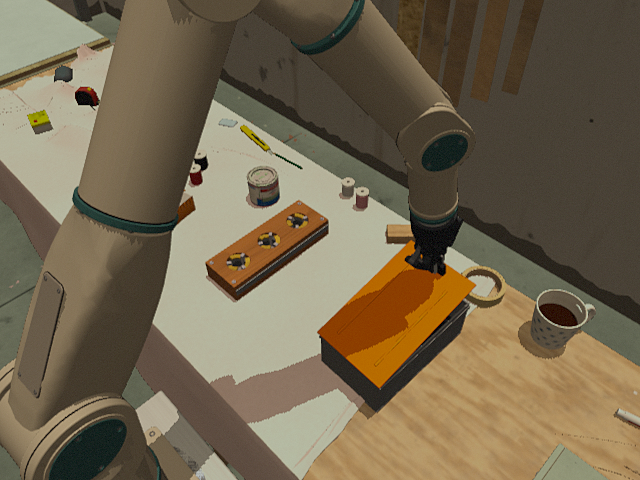

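The scene view shows the lid tipped up at its tab end, with its near edge on the box's near rim around px (320–380, 335–385).

Request:
send_rows --series '[{"ax": 0, "ay": 0, "az": 0, "dx": 0, "dy": 0.7, "dz": -3, "hand": 1}, {"ax": 0, "ay": 0, "az": 0, "dx": 0, "dy": 1.4, "dz": -6, "hand": 1}, {"ax": 0.08, "ay": 0, "az": 0, "dx": 0, "dy": 2.5, "dz": -9.6, "hand": 1}, {"ax": 0.16, "ay": 0, "az": 0, "dx": 0, "dy": 2.5, "dz": -9.6, "hand": 1}, {"ax": 0.238, "ay": 0, "az": 0, "dx": 0, "dy": 2.5, "dz": -9.6, "hand": 1}, {"ax": 0.238, "ay": 0, "az": 0, "dx": 0, "dy": 2.5, "dz": -9.6, "hand": 1}]'

```text
clock: 5.55
eef_pos: [630.6, -89.5, 260.0]
tool_rot: [3.138, 0.001, 1.54]
force: [0.4, 0.6, -2.1]
width: 10.9
gripper_force: 59.2
```

Request:
send_rows --series '[{"ax": 0, "ay": 0, "az": 0, "dx": -4, "dy": 0, "dz": 0, "hand": 1}, {"ax": 0, "ay": 0, "az": 0, "dx": -8, "dy": 0, "dz": 0, "hand": 1}, {"ax": 0, "ay": 0, "az": 0, "dx": -12, "dy": 0, "dz": 0, "hand": 1}, {"ax": 0, "ay": 0, "az": 0, "dx": -16, "dy": 0, "dz": 0, "hand": 1}, {"ax": 0, "ay": 0, "az": 0, "dx": -18.5, "dy": 0, "dz": 0, "hand": 1}, {"ax": 0, "ay": 0, "az": 0, "dx": -18.5, "dy": 0, "dz": 0, "hand": 1}]'

```text
clock: 6.15
eef_pos: [619.5, -281.3, 260.1]
tool_rot: [3.14, 0.004, 1.53]
force: [0.7, -0.1, -1.8]
width: 10.6
gripper_force: 59.2
```

Run:
```python
from h import *
st();go([622,-275,15.5],down(1.537))
im=snap("top","t2");snap("wrist","w2")
```

```text
6.15 [ 619.5 -281.3  260.1] [3.14  0.004 1.53 ] F [ 0.7 -0.1 -1.8] T [-0.08 -0.11  0.04] w 10.6 59.2 q [ 0.15  0.68  0.43  1.4  -0.29  1.12  0.58]
d cm [ 0.75  0.18 24.45] a [ 0.002  0.004 -0.007]
```

View pics/t2.png

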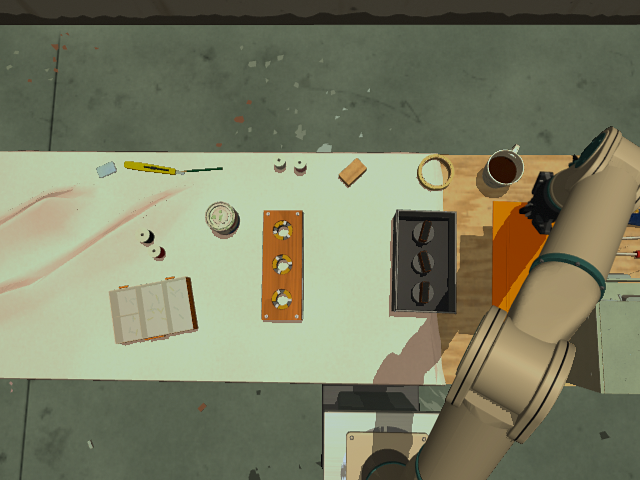

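The top view shows all three feet in the box, at px (423,233), (423,263) and (422,293). The lid is in the gripper, over the bare bench to the right.

Request:
send_rows --series '[{"ax": 0, "ay": 0, "az": 0, "dx": 0.6, "dy": 0.2, "dz": 4, "hand": 1}, {"ax": 0, "ay": 0, "az": 0, "dx": 0.6, "dy": 0.2, "dz": 8, "hand": 1}, {"ax": 0, "ay": 0, "az": 0, "dx": 0.6, "dy": 0.2, "dz": 12, "hand": 1}, {"ax": 0, "ay": 0, "az": 0, "dx": 0.6, "dy": 0.2, "dz": 16, "hand": 1}, {"ax": 0, "ay": 0, "az": 0, "dx": 0.6, "dy": 0.2, "dz": 20, "hand": 1}, {"ax": 0, "ay": 0, "az": 0, "dx": 0.6, "dy": 0.2, "dz": 22, "hand": 1}, {"ax": 0, "ay": 0, "az": 0, "dx": 0.6, "dy": 0.2, "dz": 23.5, "hand": 1}, {"ax": 0, "ay": 0, "az": 0, "dx": 0.6, "dy": 0.2, "dz": 24.2, "hand": 1}, {"ax": 0, "ay": 0, "az": 0, "dx": 0.6, "dy": 0.2, "dz": 24.5, "hand": 1}, {"ax": 0, "ay": 0, "az": 0, "dx": 0.6, "dy": 0.2, "dz": 24.5, "hand": 1}]'

```text
clock: 7.25
eef_pos: [625.4, -269.0, 16.4]
tool_rot: [3.138, 0.0, 1.538]
force: [0.2, 0.5, -0.6]
width: 11.3
gripper_force: 59.3
```

Request:
send_rows --series '[{"ax": 0, "ay": 0, "az": 0, "dx": 0, "dy": 0, "dz": 0.2, "hand": 1}, {"ax": 0, "ay": 0, "az": 0, "dx": 0, "dy": 0, "dz": 0.2, "hand": 1}, {"ax": 0, "ay": 0, "az": 0, "dx": 0, "dy": 0, "dz": 0.2, "hand": 0.6}, {"ax": 0, "ay": 0, "az": 0, "dx": 0, "dy": 0, "dz": 0.2, "hand": 0.4}, {"ax": 0, "ay": 0, "az": 0, "dx": 0, "dy": 0, "dz": 0.2, "hand": 0.2}, {"ax": 0, "ay": 0, "az": 0, "dx": 0, "dy": 0, "dz": 0.2, "hand": 0.2}, {"ax": 0, "ay": 0, "az": 0, "dx": 0, "dy": 0, "dz": -2, "hand": 0}, {"ax": 0, "ay": 0, "az": 0, "dx": 0, "dy": 0, "dz": -5, "hand": 0}, {"ax": 0, "ay": 0, "az": 0, "dx": 0, "dy": 0, "dz": -9, "hand": 0}, {"ax": 0, "ay": 0, "az": 0, "dx": 0, "dy": 0, "dz": -13, "hand": 0}]'

```text
clock: 8.25
eef_pos: [624.0, -268.9, 146.5]
tool_rot: [3.141, -0.0, 1.538]
force: [0.1, 0.2, -0.2]
width: 85.1
gripper_force: 0.0
```

Run:
```python
from h import *
st();go([525,-160,300],down(3.08));go([525,-160,300],down(-.06))
```

```text
8.25 [ 624.  -268.9  146.5] [ 3.141 -0.     1.538] F [ 0.1  0.2 -0.2] T [ 0.01 -0.1   0.02] w 85.1 0.0 q [ 0.16  0.79  0.38  1.51 -0.34  0.9   0.62]
d cm [ 10.56 -10.24 -15.35] a [ 1.000e-03  0.000e+00 -1.542e+00]
d cm [ 10.56 -10.24 -15.35] a [ 0.000e+00 -1.000e-03  1.598e+00]
```

Request:
send_rows --series '[{"ax": 0, "ay": 0, "az": 0.05, "dx": 0, "dy": 0, "dz": -4, "hand": 0}, {"ax": 0, "ay": 0, "az": 0.15, "dx": 2, "dy": -2, "dz": -8, "hand": 0}, {"ax": 0, "ay": 0, "az": 0.3, "dx": 4, "dy": -4, "dz": -12, "hand": 0}, {"ax": 0, "ay": 0, "az": 0.45, "dx": 6.5, "dy": -6.5, "dz": -15.4, "hand": 0}, {"ax": 0, "ay": 0, "az": 0.6, "dx": 9, "dy": -9, "dz": -15.4, "hand": 0}, {"ax": 0, "ay": 0, "az": 0.75, "dx": 11.5, "dy": -11.5, "dz": -15.4, "hand": 0}, {"ax": 0, "ay": 0, "az": 0.9, "dx": 14, "dy": -13.5, "dz": -15.4, "hand": 0}, {"ax": 0, "ay": 0, "az": 1.05, "dx": 16, "dy": -15.5, "dz": -15.4, "hand": 0}, {"ax": 0, "ay": 0, "az": 1.2, "dx": 17.5, "dy": -17, "dz": -15.4, "hand": 0}, {"ax": 0, "ay": 0, "az": 1.35, "dx": 17.5, "dy": -17, "dz": -15.4, "hand": 0}]'

```text
clock: 9.25
eef_pos: [457.9, -85.8, 299.1]
tool_rot: [-3.138, -0.001, 0.184]
force: [0.7, -0.9, -0.6]
width: 85.5
gripper_force: 0.0
```

Request:
send_rows --series '[{"ax": 0, "ay": 0, "az": 0.15, "dx": 0, "dy": 0, "dz": 0, "hand": 0}, {"ax": 0, "ay": 0, "az": 0.25, "dx": 0, "dy": 0, "dz": 0, "hand": 0}, {"ax": 0, "ay": 0, "az": 0.25, "dx": 0, "dy": 0, "dz": 0, "hand": 0}, {"ax": 0, "ay": 0, "az": 0.25, "dx": 0, "dy": 0, "dz": 0, "hand": 0}]'

```text
clock: 9.65
eef_pos: [459.9, -88.4, 299.3]
tool_rot: [-3.142, -0.002, -0.06]
force: [-0.5, -0.1, 0.2]
width: 85.4
gripper_force: 0.0
```

Run:
```python
from h import *
st();im=snap("wrist","w3");t=snap("top","t3")
print((-np.array(im["R"]).T@im["t"]).round(1)); print(im["mtx"])
print("tab top view px expect",proj(t,[[625,-269,38]]))
```

```text
9.65 [459.9 -88.4 299.3] [-3.142e+00 -2.000e-03 -6.000e-02] F [-0.5 -0.1  0.2] T [-0.06 -0.    0.03] w 85.4 0.0 q [-0.56  0.42  0.98  1.93 -0.41  1.01 -1.02]
[527.8 -92.9 442.4]
[[342.15905246   0.         322.41796501]
 [  0.         342.15905246 238.44856601]
 [  0.           0.           1.        ]]
tab top view px expect [[491.96817817 225.21578072]]
```

View pics/w3.png

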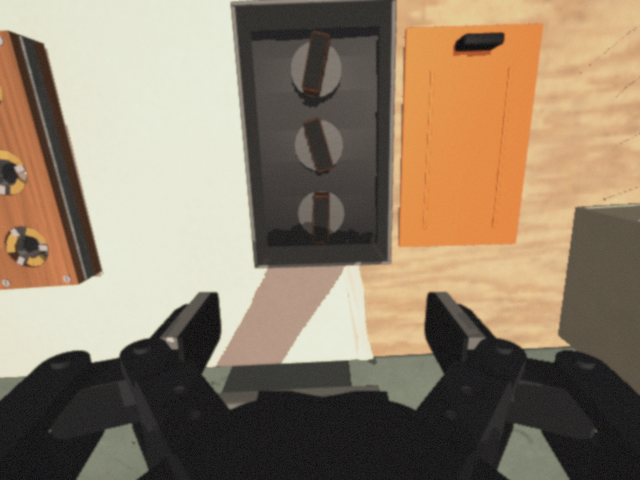

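The wrist view (up is +x, left is +y) shows the lid lying flat at px (400–540, 25–245). The blocks are at (317,63), (318,145) and (321,216), standing over pale flange discs.

```bash
cat >> h.py <<'E'
def feet(im,roi,zt=89,zf=54):
    x0,x1,y0,y1=roi;H=hsv(im)[y0:y1,x0:x1];out=[]
    v=H[...,2].astype(int);s=H[...,1]
    blk=(s>95)&(v>22)&((H[...,0]<16)|(H[...,0]>170));blk=cv2.morphologyEx(blk.astype(np.uint8),cv2.MORPH_CLOSE,np.ones((5,5)))
    for c in biggest(blk,3):
        if cv2.contourArea(c)<150: continue
        c=c+[x0,y0];W=ray(im,c[:,0],zt)[:,:2].astype(np.float32);r=cv2.minAreaRect(W);b=cv2.boxPoints(r)
        e=max((b[1]-b[0],b[2]-b[1]),key=np.linalg.norm);a=np.arctan2(e[1],e[0]);a=(a+np.pi/2)%np.pi-np.pi/2
        out.append((np.round(r[0],1),np.round(r[1],1),round(float(a),3)))
    return out
def discs(im,roi,lo,hi,zf=54):
    x0,x1,y0,y1=roi;H=hsv(im)[y0:y1,x0:x1]
    m=((H[...,2]>lo)&(H[...,2]<hi)&(H[...,1]<60)).astype(np.uint8)
    m=cv2.morphologyEx(m,cv2.MORPH_CLOSE,np.ones((21,21)))
    for c in biggest(m,3):
        c=cv2.convexHull(c)+[x0,y0];(u,v),r=cv2.minEnclosingCircle(c.astype(np.float32));W=ray(im,[[u,v],[u+r,v]],zf);print("disc",(round(u),round(v),round(r,1)),W[0].round(1),"R",np.linalg.norm(W[1]-W[0]).round(1))
E
python3 - <<'E'
from h import *
im=get_image("wrist");H=hsv(im)
print([H[y,x] for x,y in ((300,70),(317,63),(280,180),(335,150),(321,215),(318,145))])
for f in feet(im,(262,375,25,245)):print(f)
discs(im,(275,360,35,240),75,140)
for p in ((0,0),):pass
E
```

```text
[array([ 12,  31, 123], dtype=uint8), array([20, 30, 51], dtype=uint8), array([ 8, 40, 70], dtype=uint8), array([ 13,  32, 126], dtype=uint8), array([30, 33, 47], dtype=uint8), array([18, 26, 49], dtype=uint8)]
disc (317, 134, 107.2) [539.4 -88.   54. ] R 116.5
```

```bash
cat >> h.py <<'E'
def feet2(im,roi,lo=98,zf=54,zt=89,dark=62):
    x0,x1,y0,y1=roi;H=hsv(im);m=np.zeros(H.shape[:2],np.uint8)
    m[y0:y1,x0:x1]=((H[...,2]>lo)&(H[...,1]<60))[y0:y1,x0:x1]
    n,l,s,c=cv2.connectedComponentsWithStats(m)
    px=[np.argwhere(l==i)[:,::-1] for i in range(1,n) if s[i,4]>60]
    # group halves of one disc by distance on flange plane
    g=[]
    for p in sorted(px,key=lambda p:p[:,1].mean()):
        if g and np.linalg.norm(ray(im,[g[-1].mean(0)],zf)-ray(im,[p.mean(0)],zf))<45: g[-1]=np.r_[g[-1],p]
        else: g.append(p)
    out=[]
    for p in g:
        W=ray(im,p,zf)[:,:2].astype(np.float32)
        (c,r)=cv2.minEnclosingCircle(W)
        print("flange",np.round(c,1),"r",round(r,1),"px",p.mean(0).round(0))
        # block: dark pixels whose ray at zt lies near the axis
        yy,xx=np.mgrid[y0:y1,x0:x1];P=np.c_[xx.ravel(),yy.ravel()];Q=ray(im,P,zt)[:,:2]
        sel=(np.linalg.norm(Q-c,axis=1)<30)&(H[...,2][y0:y1,x0:x1].ravel()<dark)
        k=np.zeros_like(m);k[P[sel,1],P[sel,0]]=1
        k=cv2.morphologyEx(k,cv2.MORPH_OPEN,np.ones((3,3)));q=biggest(k)[0][:,0]
        b=cv2.minAreaRect(ray(im,q,zt)[:,:2].astype(np.float32));B=cv2.boxPoints(b)
        e=max((B[1]-B[0],B[2]-B[1]),key=np.linalg.norm);a=(np.arctan2(e[1],e[0])+np.pi/2)%np.pi-np.pi/2
        print("  block",np.round(b[0],1),"size",np.round(b[1],1),"long dir",round(float(a),3)); out.append((c,b[0],a))
    return out
E
python3 - <<'E'
from h import *
im=get_image("wrist")
feet2(im,(262,375,25,245))
H=hsv(im)
cv2.imwrite("pics/c3.png",cv2.resize(np.array(im["pixels"])[20:250,240:400,::-1],None,fx=2.6,fy=2.6,interpolation=2))
E
```

```text
flange [603.4 -90.7] r 27.2 px [317.  69.]
  block [609.9 -84.7] size [39.9 53.7] long dir -0.482
flange [527.6 -88.8] r 26.8 px [319. 144.]
  block [527.2 -88.3] size [46.5 14.4] long dir 0.235
flange [451.7 -86.6] r 26.1 px [322. 211.]
  block [444.6 -87.8] size [48.2 50.9] long dir -0.76
```

View pics/c3.png

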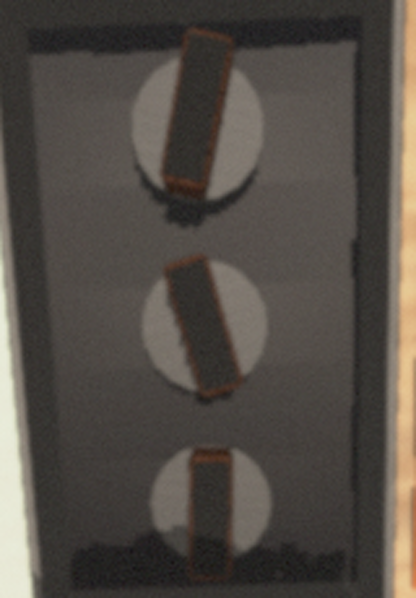

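The crop shows the block-top end midpoints. Far block: (209,36) to (186,180). Middle: (186,262) to (223,389). Near: (211,462) to (210,576).

Run:
```python
from h import *
im=get_image("wrist")
for n,a,b in (("far",(209,36),(186,180)),("mid",(186,262),(223,389)),("near",(211,462),(210,576))):
    W=ray(im,np.array([a,b])/2.6+[240,20],89);d=W[0]-W[1];print(n,W.mean(0).round(1),np.linalg.norm(d).round(1),"long dir",np.arctan2(d[1],d[0]).round(3))
st()
t=get_image("top");H=hsv(t)
# rail holes: coloured ring vs wood in top view
m=np.zeros(H.shape[:2],np.uint8);m[205:325,265:302]=(~((H[...,0]<16)&(H[...,1]>120)&(H[...,2]>60)))[205:325,265:302]
m=cv2.morphologyEx(m,cv2.MORPH_CLOSE,np.ones((5,5)))
for c in biggest(m,4): (u,v),r=cv2.minEnclosingCircle(c);print("hole",(u,v,r),ray(t,[[u,v]],50).round(1))
```

```text
far [602.6 -91.7  89. ] 48.0 long dir -0.239
mid [526.9 -89.6  89. ] 49.0 long dir 0.23
near [451.1 -87.1  89. ] 47.3 long dir -0.07
9.9 [460.  -88.6 299.3] [-3.141e+00 -2.000e-03 -6.200e-02] F [-0.3 -0.3 -0.3] T [0.02 0.02 0.03] w 85.6 0.0 q [-0.56  0.42  0.98  1.93 -0.41  1.01 -1.02]
hole (281.471923828125, 298.7528076171875, 10.352456092834473) [[429.6 267.4  50. ]]
hole (281.8947448730469, 264.0592041015625, 10.119839668273926) [[517.3 268.6  50. ]]
hole (282.35821533203125, 229.80596923828125, 9.888364791870117) [[605.5 269.6  50. ]]
hole (283.0, 207.55555725097656, 18.180606842041016) [[663.6 269.4  50. ]]
```

Request:
send_rows --series '[{"ax": 0, "ay": 0, "az": 0.01, "dx": -0.87, "dy": -0.1, "dz": 5, "hand": 0.2}, {"ax": 0, "ay": 0, "az": 0.01, "dx": -0.87, "dy": -0.1, "dz": 10, "hand": 0.3}, {"ax": 0, "ay": 0, "az": 0.01, "dx": -0.87, "dy": -0.1, "dz": 14, "hand": 0.3}, {"ax": 0, "ay": 0, "az": 0.01, "dx": -0.87, "dy": -0.1, "dz": 18, "hand": 0.3}, {"ax": 0, "ay": 0, "az": 0.01, "dx": -0.87, "dy": -0.1, "dz": 20.5, "hand": 0.3}, {"ax": 0, "ay": 0, "az": 0.01, "dx": -0.87, "dy": -0.1, "dz": 22.5, "hand": 0.3}, {"ax": 0, "ay": 0, "az": 0.01, "dx": -0.87, "dy": -0.1, "dz": 23.6, "hand": 0.3}, {"ax": 0, "ay": 0, "az": 0.01, "dx": -0.87, "dy": -0.1, "dz": 23.8, "hand": 0.3}, {"ax": 0, "ay": 0, "az": 0.01, "dx": -0.87, "dy": -0.1, "dz": 23.8, "hand": 0.5}, {"ax": 0, "ay": 0, "az": 0.01, "dx": -0.87, "dy": -0.1, "dz": 23.8, "hand": 0.7}]'

```text
clock: 10.95
eef_pos: [452.4, -87.2, 61.8]
tool_rot: [3.141, -0.003, -0.072]
force: [1.0, 0.4, 0.5]
width: 31.7
gripper_force: 0.0
```

Request:
send_rows --series '[{"ax": 0, "ay": 0, "az": 0, "dx": 0, "dy": 0, "dz": 0, "hand": 0.7}, {"ax": 0, "ay": 0, "az": 0, "dx": 0, "dy": 0, "dz": 0, "hand": 0.7}]'

```text
clock: 11.15
eef_pos: [452.3, -86.9, 61.8]
tool_rot: [-3.142, -0.003, -0.072]
force: [0.5, 0.2, 0.2]
width: 25.6
gripper_force: 0.0
```

Request:
send_rows --series '[{"ax": 0, "ay": 0, "az": 0, "dx": 0, "dy": 0, "dz": 0, "hand": 0.9}, {"ax": 0, "ay": 0, "az": 0, "dx": 0, "dy": 0, "dz": 0, "hand": 1}, {"ax": 0, "ay": 0, "az": 0, "dx": 0, "dy": 0, "dz": 0, "hand": 1}, {"ax": 0, "ay": 0, "az": 0, "dx": 0, "dy": 0, "dz": 0, "hand": 1}]'

```text
clock: 11.55
eef_pos: [452.1, -87.1, 61.6]
tool_rot: [-3.141, -0.003, -0.072]
force: [-0.7, -0.1, 6.0]
width: 16.9
gripper_force: 59.5
```

Request:
send_rows --series '[{"ax": 0, "ay": 0, "az": 0, "dx": 0, "dy": 0, "dz": -2, "hand": 1}, {"ax": 0, "ay": 0, "az": 0, "dx": 0, "dy": 0, "dz": -5, "hand": 1}, {"ax": 0, "ay": 0, "az": 0, "dx": 0, "dy": 0, "dz": -9, "hand": 1}, {"ax": 0, "ay": 0, "az": 0, "dx": 0, "dy": 0, "dz": -13.3, "hand": 1}, {"ax": 0, "ay": 0, "az": 0, "dx": 0, "dy": 0, "dz": -13.3, "hand": 1}]'

```text
clock: 12.05
eef_pos: [454.2, -88.0, 198.1]
tool_rot: [3.141, -0.01, -0.072]
force: [1.1, -0.5, -2.9]
width: 17.3
gripper_force: 59.4
```

Run:
```python
from h import *
st();go([429.7,267.4,195],down(-.07))
```

```text
12.05 [454.2 -88.  198.1] [ 3.141 -0.01  -0.072] F [ 1.1 -0.5 -2.9] T [-0.08 -0.08  0.06] w 17.3 59.4 q [-0.44  0.54  0.85  2.08 -0.6   0.76 -0.86]
d cm [ -5.   -35.28   0.23] a [ 0.001 -0.01  -0.002]
```

Request:
send_rows --series '[{"ax": 0, "ay": 0, "az": 0, "dx": -0.6, "dy": -4.4, "dz": 0, "hand": 1}, {"ax": 0, "ay": 0, "az": 0, "dx": -1.2, "dy": -8.8, "dz": 0, "hand": 1}, {"ax": 0, "ay": 0, "az": 0, "dx": -1.9, "dy": -13.2, "dz": 0, "hand": 1}, {"ax": 0, "ay": 0, "az": 0, "dx": -2.5, "dy": -17.6, "dz": 0, "hand": 1}, {"ax": 0, "ay": 0, "az": 0, "dx": -3.1, "dy": -22, "dz": 0, "hand": 1}, {"ax": 0, "ay": 0, "az": 0, "dx": -3.8, "dy": -26.5, "dz": 0, "hand": 1}, {"ax": 0, "ay": 0, "az": 0, "dx": -4.4, "dy": -31, "dz": 0, "hand": 1}, {"ax": 0, "ay": 0, "az": 0, "dx": -5, "dy": -34.5, "dz": 0, "hand": 1}, {"ax": 0, "ay": 0, "az": 0, "dx": -5, "dy": -35.3, "dz": 0, "hand": 1}, {"ax": 0, "ay": 0, "az": 0, "dx": -5, "dy": -35.3, "dz": 0, "hand": 1}]'

```text
clock: 13.05
eef_pos: [426.1, 270.0, 192.9]
tool_rot: [3.14, -0.0, -0.068]
force: [1.1, -0.7, -1.1]
width: 17.0
gripper_force: 59.6
```

Run:
```python
from h import *
st();im=snap("wrist","w4")
P=[[429.7,267.4,50],[517.5,268.5,50],[605.5,269.6,50]]
print(proj(im,P).round(0))
```

```text
13.05 [426.1 270.  192.9] [ 3.14  -0.    -0.068] F [ 1.1 -0.7 -1.1] T [-0.09 -0.03 -0.01] w 17.0 59.6 q [-1.2   0.64  0.9   1.98 -0.66  0.86 -1.57]
[[324. 222.]
 [315. 113.]
 [305. -16.]]
```

View pics/w4.png

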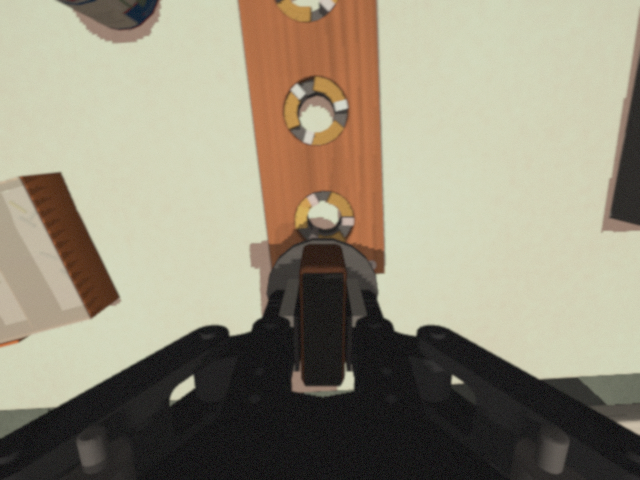

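The wrist view shows the hole1 ring at (317,111) and the hole0 ring at about (325,219), within about 3 px of where I predicted them.

```bash
cat >> h.py <<'E'
def ringc(im,guess,w=40,z=50):
    u,v=proj(im,[guess])[0].astype(int);H=hsv(im)
    a=slice(max(v-w,0),v+w);b=slice(u-w,u+w)
    m=~((H[...,0][a,b]<14)&(H[...,1][a,b]>110)&(H[...,2][a,b]>60))
    m=cv2.morphologyEx(m.astype(np.uint8),cv2.MORPH_OPEN,np.ones((3,3)))
    n,l,s,c=cv2.connectedComponentsWithStats(m);i=max(range(1,n),key=lambda i:s[i,4] if s[i,0]>0 and s[i,1]>0 and s[i,0]+s[i,2]<2*w else 0)
    q=cv2.convexHull(np.argwhere(l==i)[:,::-1])[:,0]+[u-w,max(v-w,0)]
    W=ray(im,q,z)[:,:2].astype(np.float32);e=cv2.minEnclosingCircle(W);print("ring",np.round(e[0],1),"r",round(e[1],1));return e[0]
E
python3 - <<'E'
from h import *
im=get_image("wrist")
ringc(im,[517.5,268.5,50],44);st()
go([429.7,267.4,110],down(-.07))
E
```

```text
ring [519.1 268.5] r 25.9
13.15 [426.9 267.1 193.6] [ 3.14e+00 -1.00e-03 -7.40e-02] F [ 0.4  0.4 -2.2] T [-0.06 -0.02 -0.06] w 17.1 59.6 q [-1.19  0.64  0.91  1.98 -0.66  0.86 -1.57]
d cm [ 0.27 -0.06  8.36] a [ 0.002 -0.001 -0.004]
```

Request:
send_rows --series '[{"ax": 0, "ay": 0, "az": 0, "dx": 0.32, "dy": -0.03, "dz": 4, "hand": 1}, {"ax": 0, "ay": 0, "az": 0, "dx": 0.32, "dy": -0.03, "dz": 7.5, "hand": 1}, {"ax": 0, "ay": 0, "az": 0, "dx": 0.32, "dy": -0.03, "dz": 8.5, "hand": 1}, {"ax": 0, "ay": 0, "az": 0, "dx": 0.32, "dy": -0.03, "dz": 9.2, "hand": 1}, {"ax": 0, "ay": 0, "az": 0, "dx": 0.32, "dy": -0.03, "dz": 9.7, "hand": 1}, {"ax": 0, "ay": 0, "az": 0, "dx": 0.32, "dy": -0.03, "dz": 10, "hand": 1}]'

```text
clock: 13.75
eef_pos: [431.5, 268.7, 94.9]
tool_rot: [-3.141, -0.003, -0.073]
force: [-0.3, -0.7, -1.9]
width: 17.1
gripper_force: 59.3
```

Request:
send_rows --series '[{"ax": 0, "ay": 0, "az": 0, "dx": 0, "dy": 0, "dz": 0.3, "hand": 1}, {"ax": 0, "ay": 0, "az": 0, "dx": 0, "dy": 0, "dz": 0.6, "hand": 1}, {"ax": 0, "ay": 0, "az": 0, "dx": 0, "dy": 0, "dz": 0.9, "hand": 1}, {"ax": 0, "ay": 0, "az": 0, "dx": 0, "dy": 0, "dz": 0.9, "hand": 1}]'

```text
clock: 14.15
eef_pos: [430.7, 268.8, 85.1]
tool_rot: [-3.142, -0.002, -0.072]
force: [1.0, -0.5, -2.8]
width: 17.1
gripper_force: 59.4
```

Run:
```python
from h import *
st()
```

```text
14.15 [430.7 268.8  85.1] [-3.142e+00 -2.000e-03 -7.200e-02] F [ 1.  -0.5 -2.8] T [ 0.02 -0.05  0.02] w 17.1 59.4 q [-1.06  0.78  0.71  2.05 -0.87  0.64 -1.4 ]
```

Request:
send_rows --series '[{"ax": 0, "ay": 0, "az": 0, "dx": 0, "dy": 0, "dz": 0.2, "hand": 1}, {"ax": 0, "ay": 0, "az": 0, "dx": 0, "dy": 0, "dz": 0.3, "hand": 1}, {"ax": 0, "ay": 0, "az": 0, "dx": 0, "dy": 0, "dz": 0.3, "hand": 1}]'

```text
clock: 14.45
eef_pos: [430.6, 268.8, 82.1]
tool_rot: [3.142, -0.002, -0.072]
force: [-0.3, 0.7, -1.9]
width: 16.9
gripper_force: 59.4
```

Request:
send_rows --series '[{"ax": 0, "ay": 0, "az": 0, "dx": 0, "dy": 0, "dz": 0.2, "hand": 1}, {"ax": 0, "ay": 0, "az": 0, "dx": 0, "dy": 0, "dz": 0.2, "hand": 1}]'

```text
clock: 14.65
eef_pos: [430.6, 268.8, 80.0]
tool_rot: [3.142, -0.002, -0.072]
force: [-0.0, -0.7, -2.0]
width: 16.7
gripper_force: 59.4
```

Request:
send_rows --series '[{"ax": 0, "ay": 0, "az": 0, "dx": 0, "dy": 0, "dz": 0, "hand": 0.76}, {"ax": 0, "ay": 0, "az": 0, "dx": 0, "dy": 0, "dz": 0, "hand": 0.76}, {"ax": 0, "ay": 0, "az": 0, "dx": 0, "dy": 0, "dz": 0, "hand": 0.76}]'

```text
clock: 14.95
eef_pos: [430.8, 268.8, 80.3]
tool_rot: [-3.141, -0.002, -0.072]
force: [-0.0, 0.4, 0.8]
width: 20.3
gripper_force: 0.1
```

Run:
```python
from h import *
st();snap("wrist","w5")
```

```text
14.95 [430.8 268.8  80.3] [-3.141e+00 -2.000e-03 -7.200e-02] F [-0.   0.4  0.8] T [-0.07  0.02  0.01] w 20.3 0.1 q [-1.06  0.79  0.7   2.05 -0.88  0.63 -1.39]
```

Request:
send_rows --series '[{"ax": 0, "ay": 0, "az": -0.08, "dx": 0, "dy": 0, "dz": 0, "hand": 0.76}, {"ax": 0, "ay": 0, "az": -0.16, "dx": 0, "dy": 0, "dz": 0, "hand": 0.76}, {"ax": 0, "ay": 0, "az": -0.24, "dx": 0, "dy": 0, "dz": 0, "hand": 0.76}, {"ax": 0, "ay": 0, "az": -0.32, "dx": 0, "dy": 0, "dz": 0, "hand": 0.76}, {"ax": 0, "ay": 0, "az": -0.4, "dx": 0, "dy": 0, "dz": 0, "hand": 0.76}]'

```text
clock: 15.5
eef_pos: [431.6, 268.9, 81.1]
tool_rot: [3.141, -0.004, 0.33]
force: [0.0, -0.7, 10.3]
width: 20.7
gripper_force: 8.5
```

Run:
```python
from h import *
st();snap("wrist","w6");im=snap("scene","s6")
cv2.imwrite("pics/c6.png",np.hstack([cv2.resize(cv2.imread(f"pics/{f}.png")[180:420,200:440],None,fx=1.6,fy=1.6) for f in("w5","w6")]))
```

```text
15.5 [431.6 268.9  81.1] [ 3.141 -0.004  0.33 ] F [ 0.  -0.7 10.3] T [-0.18  0.16 -0.22] w 20.7 8.5 q [-0.99  0.75  0.59  2.05 -0.78  0.57 -1.09]
```

View pics/c6.png

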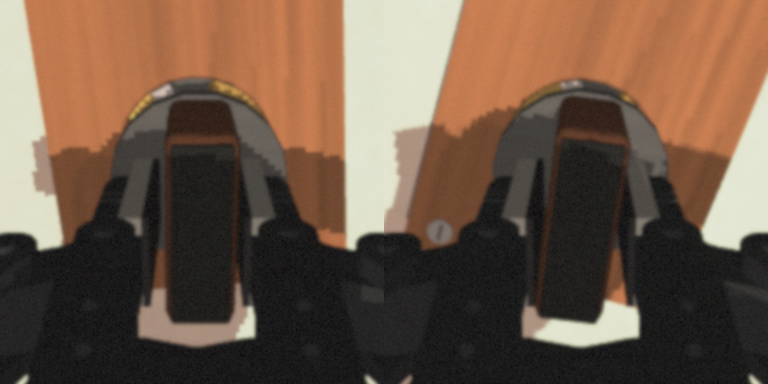

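Request:
send_rows --series '[{"ax": 0, "ay": 0, "az": 0.1, "dx": 0, "dy": 0, "dz": -0.2, "hand": 0.75}, {"ax": 0, "ay": 0, "az": 0, "dx": 0, "dy": 0, "dz": -0.2, "hand": 0.75}, {"ax": 0, "ay": 0, "az": -0.1, "dx": 0, "dy": 0, "dz": -0.25, "hand": 0.75}, {"ax": 0, "ay": 0, "az": -0.2, "dx": 0, "dy": 0, "dz": -0.3, "hand": 0.75}, {"ax": 0, "ay": 0, "az": -0.3, "dx": 0, "dy": 0, "dz": -0.35, "hand": 0.75}, {"ax": 0, "ay": 0, "az": -0.4, "dx": 0, "dy": 0, "dz": -0.4, "hand": 0.75}]'

```text
clock: 16.2
eef_pos: [430.5, 268.7, 84.1]
tool_rot: [3.14, -0.001, 0.731]
force: [0.1, -0.8, -1.0]
width: 21.4
gripper_force: 0.8
```

```bash
cat > w.py <<'E'
from h import *
import sys
# brightness profile down the block centre in the wrist picture: rows of the big steps
st();im=snap("wrist",sys.argv[1]);g=cv2.cvtColor(np.array(im["pixels"]),cv2.COLOR_RGB2GRAY).astype(float)
c=g[150:420,318:334].mean(1);d=np.diff(cv2.GaussianBlur(c[:,None],(1,5),0)[:,0])
k=[i for i in range(1,len(d)-1) if abs(d[i])>3 and abs(d[i])>=abs(d[i-1]) and abs(d[i])>abs(d[i+1])]
print([(150+i,round(d[i],0)) for i in k])
E
python3 w.py w7
python3 - <<'E'
import cv2,numpy as np
for f in("w5","w6"):
    g=cv2.imread(f"pics/{f}.png",0).astype(float);c=g[150:420,318:334].mean(1);d=np.diff(cv2.GaussianBlur(c[:,None],(1,5),0)[:,0])
    print(f,[(150+i,round(d[i],0)) for i in range(1,len(d)-1) if abs(d[i])>3 and abs(d[i])>=abs(d[i-1]) and abs(d[i])>abs(d[i+1])])
E
```

```text
16.2 [430.5 268.7  84.1] [ 3.14e+00 -1.00e-03  7.31e-01] F [ 0.1 -0.8 -1. ] T [-0.05 -0.04 -0.  ] w 21.4 0.8 q [-0.94  0.72  0.49  2.05 -0.66  0.53 -0.81]
[(224, np.float64(-11.0)), (230, np.float64(-13.0)), (234, np.float64(7.0)), (237, np.float64(-15.0)), (257, np.float64(7.0)), (263, np.float64(-8.0)), (377, np.float64(38.0)), (395, np.float64(-49.0))]
w5 [(151, np.float64(-4.0)), (155, np.float64(3.0)), (227, np.float64(-9.0)), (231, np.float64(-9.0)), (235, np.float64(-5.0)), (238, np.float64(14.0)), (242, np.float64(-17.0)), (264, np.float64(7.0)), (269, np.float64(-9.0)), (276, np.float64(-4.0)), (381, np.float64(31.0)), (395, np.float64(-30.0))]
w6 [(228, np.float64(-10.0)), (233, np.float64(-10.0)), (237, np.float64(11.0)), (240, np.float64(-15.0)), (261, np.float64(6.0)), (266, np.float64(-9.0)), (381, np.float64(45.0)), (395, np.float64(-48.0))]
```

```bash
cat >> w.py <<'E'
from scipy.optimize import brentq
# height of the block's top from the row of its front top edge (26 mm ahead of the tool axis)
p,R=pose();x=R.apply([1,0,0])
z=lambda r:brentq(lambda z:proj(im,[[p[0]+26*x[0],p[1]+26*x[1],z]])[0,1]-r,p[2]-10,p[2]+70)
rows=[150+i for i in k if 245<150+i<300]
for r in rows: print("row",r,"top z",round(z(r+.5),1),"depth",round(134-z(r+.5),1))
for r in (230,240,250,260,270,280): print(r,round(z(r)-p[2],1),end="; ")
print()
for n in sys.argv[2:]: exec(n)
E
python3 w.py w8
```

```text
16.25 [430.6 268.7  84.3] [ 3.14e+00 -1.00e-03  7.35e-01] F [ 0.7  0.8 -1.1] T [-0.01  0.05 -0.01] w 21.1 0.1 q [-0.93  0.72  0.49  2.05 -0.65  0.53 -0.8 ]
[(224, np.float64(-12.0)), (231, np.float64(-11.0)), (234, np.float64(7.0)), (237, np.float64(-16.0)), (257, np.float64(6.0)), (263, np.float64(-8.0)), (377, np.float64(36.0)), (395, np.float64(-49.0))]
row 257 top z 104.2 depth 29.8
row 263 top z 111.0 depth 23.0Traceback (most recent call last):
  File "w.py", line 14, in <module>
    for r in (230,240,250,260,270,280): print(r,round(z(r)-p[2],1),end="; ")
                                                      ~^^^
  File "w.py", line 11, in <lambda>
    z=lambda r:brentq(lambda z:proj(im,[[p[0]+26*x[0],p[1]+26*x[1],z]])[0,1]-r,p[2]-10,p[2]+70)
               ~~~~~~^^^^^^^^^^^^^^^^^^^^^^^^^^^^^^^^^^^^^^^^^^^^^^^^^^^^^^^^^^^^^^^^^^^^^^^^^^
    r = _zeros._brentq(f, a, b, xtol, rtol, maxiter, args, full_output, disp)
ValueError: f(a) and f(b) must have different signs
```

Request:
send_rows --series '[{"ax": 0, "ay": 0, "az": -0.08, "dx": 0, "dy": 0, "dz": 0, "hand": 0.75}, {"ax": 0, "ay": 0, "az": -0.16, "dx": 0, "dy": 0, "dz": 0, "hand": 0.75}, {"ax": 0, "ay": 0, "az": -0.24, "dx": 0, "dy": 0, "dz": -0.05, "hand": 0.75}, {"ax": 0, "ay": 0, "az": -0.32, "dx": 0, "dy": 0, "dz": -0.1, "hand": 0.75}, {"ax": 0, "ay": 0, "az": -0.4, "dx": 0, "dy": 0, "dz": -0.15, "hand": 0.75}]'

```text
clock: 16.8
eef_pos: [430.7, 268.7, 85.6]
tool_rot: [3.14, -0.001, 1.128]
force: [0.5, -0.4, -0.4]
width: 21.3
gripper_force: 0.1
```

```bash
sed -i '/^for r in (230/,/^print()/d' w.py; sed -i 's/p\[2\]-10/p[2]-40/; s/245</240</' w.py; python3 w.py w9
```

```text
16.8 [430.7 268.7  85.6] [ 3.140e+00 -1.000e-03  1.128e+00] F [ 0.5 -0.4 -0.4] T [-0.07 -0.03  0.01] w 21.3 0.1 q [-0.87  0.69  0.39  2.05 -0.53  0.5  -0.54]
[(154, np.float64(-14.0)), (168, np.float64(6.0)), (224, np.float64(-11.0)), (231, np.float64(-14.0)), (234, np.float64(8.0)), (237, np.float64(-14.0)), (265, np.float64(-5.0)), (370, np.float64(42.0)), (395, np.float64(-49.0))]
row 265 top z 115.4 depth 18.6
```

Request:
send_rows --series '[{"ax": 0, "ay": 0, "az": 0.1, "dx": 0, "dy": 0, "dz": -0.1, "hand": 0.75}, {"ax": 0, "ay": 0, "az": 0, "dx": 0, "dy": 0, "dz": -0.1, "hand": 0.75}, {"ax": 0, "ay": 0, "az": -0.08, "dx": 0, "dy": 0, "dz": -0.1, "hand": 0.75}, {"ax": 0, "ay": 0, "az": -0.16, "dx": 0, "dy": 0, "dz": -0.15, "hand": 0.75}, {"ax": 0, "ay": 0, "az": -0.24, "dx": 0, "dy": 0, "dz": -0.2, "hand": 0.75}]'

```text
clock: 17.35
eef_pos: [430.0, 268.3, 87.0]
tool_rot: [3.141, 0.001, 1.365]
force: [0.6, -0.0, -8.2]
width: 21.2
gripper_force: 23.1
```

```bash
python3 w.py w10
```

```text
17.35 [430.  268.3  87. ] [3.141e+00 1.000e-03 1.365e+00] F [ 0.6 -0.  -8.2] T [ 0.02 -0.13 -0.8 ] w 21.2 23.1 q [-0.83  0.68  0.33  2.04 -0.44  0.49 -0.38]
[(163, np.float64(-25.0)), (168, np.float64(7.0)), (171, np.float64(-12.0)), (175, np.float64(13.0)), (223, np.float64(-13.0)), (230, np.float64(-8.0)), (251, np.float64(-4.0)), (346, np.float64(8.0)), (356, np.float64(30.0)), (395, np.float64(-50.0))]
row 251 top z 100.8 depth 33.2
```

Request:
send_rows --series '[{"ax": 0, "ay": 0, "az": 0.09, "dx": 0, "dy": 0, "dz": 0, "hand": 0.75}, {"ax": 0, "ay": 0, "az": 0.09, "dx": 0, "dy": 0, "dz": 0.5, "hand": 0.75}, {"ax": 0, "ay": 0, "az": 0.09, "dx": 0, "dy": 0, "dz": 1.0, "hand": 0.75}, {"ax": 0, "ay": 0, "az": 0.09, "dx": 0, "dy": 0, "dz": 1.5, "hand": 0.75}, {"ax": 0, "ay": 0, "az": 0.09, "dx": 0, "dy": 0, "dz": 1.75, "hand": 0.75}, {"ax": 0, "ay": 0, "az": 0.09, "dx": 0, "dy": 0, "dz": 1.75, "hand": 0.75}]'

```text
clock: 18.0
eef_pos: [431.4, 269.9, 71.3]
tool_rot: [3.139, -0.003, 1.275]
force: [-2.0, 1.6, 11.7]
width: 21.5
gripper_force: 12.4
```

```bash
python3 w.py w11
```

```text
18.0 [431.4 269.9  71.3] [ 3.139e+00 -3.000e-03  1.275e+00] F [-2.   1.6 11.7] T [ 0.23  0.4  -0.26] w 21.5 12.4 q [-0.83  0.71  0.33  2.05 -0.49  0.45 -0.42]
[(165, np.float64(-22.0)), (171, np.float64(7.0)), (175, np.float64(-8.0)), (179, np.float64(11.0)), (226, np.float64(-6.0)), (235, np.float64(-11.0)), (242, np.float64(-6.0)), (269, np.float64(-5.0)), (382, np.float64(38.0)), (395, np.float64(-50.0))]
row 242 top z 72.3 depth 61.7
row 269 top z 105.5 depth 28.5
```

Request:
send_rows --series '[{"ax": 0, "ay": 0, "az": 0.1, "dx": 0, "dy": 0, "dz": 0, "hand": 0.75}, {"ax": 0, "ay": 0, "az": 0.2, "dx": 0, "dy": 0, "dz": 0, "hand": 0.75}, {"ax": 0, "ay": 0, "az": 0.3, "dx": 0, "dy": 0, "dz": 0.05, "hand": 0.75}, {"ax": 0, "ay": 0, "az": 0.4, "dx": 0, "dy": 0, "dz": 0.1, "hand": 0.75}, {"ax": 0, "ay": 0, "az": 0.5, "dx": 0, "dy": 0, "dz": 0.15, "hand": 0.75}, {"ax": 0, "ay": 0, "az": 0.6, "dx": 0, "dy": 0, "dz": 0.2, "hand": 0.75}, {"ax": 0, "ay": 0, "az": 0.7, "dx": 0, "dy": 0, "dz": 0.2, "hand": 0.75}, {"ax": 0, "ay": 0, "az": 0.8, "dx": 0, "dy": 0, "dz": 0.25, "hand": 0.75}]'

```text
clock: 18.85
eef_pos: [431.5, 269.5, 68.2]
tool_rot: [3.141, -0.004, 0.473]
force: [0.2, 0.3, 5.1]
width: 21.6
gripper_force: 3.2
```

```bash
python3 w.py w12
```

```text
18.85 [431.5 269.5  68.2] [ 3.141 -0.004  0.473] F [0.2 0.3 5.1] T [ 0.11 -0.01  0.08] w 21.6 3.2 q [-0.96  0.76  0.53  2.05 -0.76  0.53 -0.96]
[(234, np.float64(-20.0)), (238, np.float64(10.0)), (241, np.float64(-16.0)), (263, np.float64(6.0)), (269, np.float64(-8.0)), (385, np.float64(49.0)), (395, np.float64(-50.0))]
row 241 top z 64.5 depth 69.5
row 263 top z 93.9 depth 40.1
row 269 top z 100.1 depth 33.9
```

Request:
send_rows --series '[{"ax": 0, "ay": 0, "az": 0.1, "dx": 0, "dy": 0, "dz": 0, "hand": 0.75}, {"ax": 0, "ay": 0, "az": 0.2, "dx": 0, "dy": 0, "dz": 0, "hand": 0.75}, {"ax": 0, "ay": 0, "az": 0.3, "dx": 0, "dy": 0, "dz": 0, "hand": 0.75}, {"ax": 0, "ay": 0, "az": 0.4, "dx": 0, "dy": 0, "dz": 0, "hand": 0.75}, {"ax": 0, "ay": 0, "az": 0.5, "dx": 0, "dy": 0, "dz": 0, "hand": 0.75}]'

```text
clock: 19.4
eef_pos: [430.5, 268.9, 67.5]
tool_rot: [3.141, -0.002, -0.026]
force: [-0.6, -0.2, -0.9]
width: 21.3
gripper_force: 0.6
```

```bash
python3 w.py w13
```

```text
19.4 [430.5 268.9  67.5] [ 3.141e+00 -2.000e-03 -2.600e-02] F [-0.6 -0.2 -0.9] T [-0.11  0.05  0.04] w 21.3 0.6 q [-1.04  0.8   0.67  2.06 -0.9   0.6  -1.33]
[(153, np.float64(-13.0)), (156, np.float64(6.0)), (233, np.float64(-19.0)), (238, np.float64(10.0)), (241, np.float64(-14.0)), (262, np.float64(6.0)), (268, np.float64(-8.0)), (276, np.float64(-4.0)), (383, np.float64(30.0)), (395, np.float64(-31.0))]
row 241 top z 62.7 depth 71.3
row 262 top z 91.0 depth 43.0
row 268 top z 97.4 depth 36.6
row 276 top z 104.9 depth 29.1
```

Request:
send_rows --series '[{"ax": 0, "ay": 0, "az": 0.08, "dx": 0, "dy": 0, "dz": 0, "hand": 0.75}, {"ax": 0, "ay": 0, "az": 0.16, "dx": 0, "dy": 0, "dz": 0, "hand": 0.75}, {"ax": 0, "ay": 0, "az": 0.24, "dx": 0, "dy": 0, "dz": 0, "hand": 0.75}]'

```text
clock: 19.75
eef_pos: [430.6, 268.8, 67.5]
tool_rot: [-3.141, -0.002, -0.263]
force: [0.9, -0.0, -0.2]
width: 21.2
gripper_force: 0.4
```

```bash
python3 w.py w14
```

```text
19.75 [430.6 268.8  67.5] [-3.141e+00 -2.000e-03 -2.630e-01] F [ 0.9 -0.  -0.2] T [-0.03  0.03  0.02] w 21.2 0.4 q [-1.07  0.82  0.73  2.06 -0.96  0.64 -1.51]
[(233, np.float64(-11.0)), (239, np.float64(8.0)), (242, np.float64(-15.0)), (264, np.float64(7.0)), (270, np.float64(-8.0)), (382, np.float64(29.0)), (395, np.float64(-31.0))]
row 242 top z 64.3 depth 69.7
row 264 top z 93.2 depth 40.8
row 270 top z 99.4 depth 34.6
```

Request:
send_rows --series '[{"ax": 0, "ay": 0, "az": 0.06, "dx": 0, "dy": 0, "dz": 0, "hand": 0.75}, {"ax": 0, "ay": 0, "az": 0.12, "dx": 0, "dy": 0, "dz": 0, "hand": 0.75}, {"ax": 0, "ay": 0, "az": 0.18, "dx": 0, "dy": 0, "dz": 0, "hand": 0.75}]'

```text
clock: 20.1
eef_pos: [430.8, 268.8, 67.5]
tool_rot: [-3.141, -0.002, -0.44]
force: [-0.5, 0.3, -0.6]
width: 21.6
gripper_force: 16.1
```

```bash
python3 w.py w15
python3 - <<'E'
import cv2
cv2.imwrite("pics/c15.png",cv2.hconcat([cv2.imread(f"pics/{f}.png")[140:420,180:460] for f in("w13","w15")]))
E
```

```text
20.1 [430.8 268.8  67.5] [-3.141e+00 -2.000e-03 -4.400e-01] F [-0.5  0.3 -0.6] T [-0.12  0.02  0.56] w 21.6 16.1 q [-1.09  0.84  0.77  2.06 -0.99  0.66 -1.65]
[(234, np.float64(-18.0)), (238, np.float64(10.0)), (241, np.float64(-14.0)), (264, np.float64(6.0)), (269, np.float64(-7.0)), (276, np.float64(-3.0)), (382, np.float64(29.0)), (395, np.float64(-32.0))]
row 241 top z 62.5 depth 71.5
row 264 top z 93.1 depth 40.9
row 269 top z 98.3 depth 35.7
row 276 top z 104.9 depth 29.1
```

View pics/c15.png

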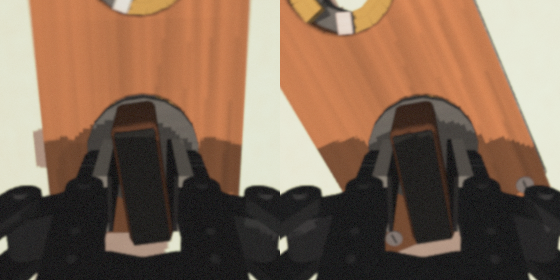

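The crop shows the block square between the fingers and the flange hiding the ring. At the clockwise stop the torque is 0.56 N m. I'll probe the flange height to confirm.

Request:
send_rows --series '[{"ax": 0, "ay": 0, "az": -0.1, "dx": 0, "dy": 0, "dz": 0, "hand": 0.74}, {"ax": 0, "ay": 0, "az": -0.1, "dx": 0, "dy": 0, "dz": 0.4, "hand": 0.74}, {"ax": 0, "ay": 0, "az": -0.1, "dx": 0, "dy": 0, "dz": 0.7, "hand": 0.74}, {"ax": 0, "ay": 0, "az": -0.1, "dx": 0, "dy": 0, "dz": 0.7, "hand": 0.74}]'

```text
clock: 20.55
eef_pos: [430.4, 268.7, 60.2]
tool_rot: [-3.141, -0.001, -0.343]
force: [0.4, -0.6, 1.0]
width: 22.2
gripper_force: 0.0
```

Request:
send_rows --series '[{"ax": 0, "ay": 0, "az": 0, "dx": 0, "dy": 0, "dz": 0.2, "hand": 0.74}, {"ax": 0, "ay": 0, "az": 0, "dx": 0, "dy": 0, "dz": 0.2, "hand": 0.74}]'

```text
clock: 20.75
eef_pos: [430.5, 268.7, 58.4]
tool_rot: [-3.141, -0.002, -0.342]
force: [-0.3, -0.5, -0.4]
width: 22.1
gripper_force: 0.0
```

Request:
send_rows --series '[{"ax": 0, "ay": 0, "az": 0, "dx": 0, "dy": 0, "dz": 0.2, "hand": 0.74}, {"ax": 0, "ay": 0, "az": 0, "dx": 0, "dy": 0, "dz": 0.2, "hand": 0.74}]'

```text
clock: 20.95
eef_pos: [430.8, 268.9, 57.2]
tool_rot: [-3.14, -0.002, -0.343]
force: [-0.9, -0.5, 6.2]
width: 22.4
gripper_force: 3.0
```

Request:
send_rows --series '[{"ax": 0, "ay": 0, "az": 0, "dx": 0, "dy": 0, "dz": -1, "hand": 0.6}, {"ax": 0, "ay": 0, "az": 0, "dx": 0, "dy": 0, "dz": -5, "hand": 0.5}, {"ax": 0, "ay": 0, "az": 0, "dx": 0, "dy": 0, "dz": -10, "hand": 0.3}, {"ax": 0, "ay": 0, "az": 0, "dx": 0, "dy": 0, "dz": -15, "hand": 0.3}, {"ax": 0, "ay": 0, "az": 0, "dx": 0, "dy": 0, "dz": -20, "hand": 0.3}, {"ax": 0, "ay": 0, "az": 0, "dx": 0, "dy": 0, "dz": -24.2, "hand": 0.3}]'

```text
clock: 21.55
eef_pos: [430.4, 268.2, 301.8]
tool_rot: [-3.14, -0.003, -0.343]
force: [1.4, 1.2, -0.7]
width: 59.6
gripper_force: 0.0
```

Run:
```python
from h import *
st();go([462,-88,300],down(-.06))
```

```text
21.55 [430.4 268.2 301.8] [-3.14e+00 -3.00e-03 -3.43e-01] F [ 1.4  1.2 -0.7] T [ 0.09 -0.05 -0.05] w 59.6 0.0 q [-1.32  0.55  1.11  1.83 -0.55  1.11 -1.92]
d cm [14.97 32.48  0.17] a [-0.001 -0.003 -0.283]
```

Request:
send_rows --series '[{"ax": 0, "ay": 0, "az": -0.05, "dx": 2, "dy": 4.3, "dz": 0, "hand": 0.3}, {"ax": 0, "ay": 0, "az": -0.1, "dx": 4, "dy": 8.6, "dz": 0, "hand": 0.3}, {"ax": 0, "ay": 0, "az": -0.15, "dx": 6, "dy": 13, "dz": 0, "hand": 0.3}, {"ax": 0, "ay": 0, "az": -0.2, "dx": 8, "dy": 17.3, "dz": 0, "hand": 0.3}, {"ax": 0, "ay": 0, "az": -0.25, "dx": 10, "dy": 21.6, "dz": 0, "hand": 0.3}, {"ax": 0, "ay": 0, "az": -0.28, "dx": 12, "dy": 26, "dz": 0, "hand": 0.3}, {"ax": 0, "ay": 0, "az": -0.28, "dx": 14, "dy": 30.3, "dz": 0, "hand": 0.3}, {"ax": 0, "ay": 0, "az": -0.28, "dx": 15, "dy": 32.5, "dz": 0, "hand": 0.3}, {"ax": 0, "ay": 0, "az": -0.28, "dx": 15, "dy": 32.5, "dz": 0, "hand": 0.3}]'

```text
clock: 22.45
eef_pos: [461.9, -92.4, 299.8]
tool_rot: [3.14, -0.004, -0.07]
force: [-0.1, -0.3, -0.6]
width: 59.9
gripper_force: 0.0
```

Run:
```python
from h import *
st();im=snap("wrist","w16");f=feet2(im,(255,380,25,245))
go([*np.array(f[1][0])-[.3,.4],61],down(.23))
```

```text
22.45 [461.9 -92.4 299.8] [ 3.14  -0.004 -0.07 ] F [-0.1 -0.3 -0.6] T [-0. -0.  0.] w 59.9 0.0 q [-0.56  0.43  0.99  1.92 -0.42  1.01 -1.02]
flange [603.1 -90.2] r 27.5 px [311.  72.]
  block [609.6 -83.9] size [38.8 54. ] long dir -0.466
flange [527.9 -87.9] r 27.0 px [314. 146.]
  block [526.9 -87.3] size [46.9 14.2] long dir 0.236
flange [458.4 -86.6] r 15.0 px [317. 209.]
  block [443.2 -84.9] size [54.2 27.4] long dir 1.501
d cm [ 6.48 -0.58 23.84] a [ 0.001 -0.002 -0.297]
```

Run:
```python
from h import *
get_image("top");get_image("top")
st();go([527.5,-88.6,61],down(.23))
```

```text
22.6 [462.2 -86.9 298.7] [-3.141e+00 -1.000e-03 -6.200e-02] F [ 0.8 -0.1 -1.3] T [ 0.   -0.03  0.  ] w 60.1 0.0 q [-0.56  0.43  0.99  1.92 -0.42  1.01 -1.02]
d cm [ 6.5  -0.21 23.78] a [-0.001 -0.002 -0.292]
```

Request:
send_rows --series '[{"ax": 0, "ay": 0, "az": -0.1, "dx": 3, "dy": -0.1, "dz": 3, "hand": 0.3}, {"ax": 0, "ay": 0, "az": -0.2, "dx": 6, "dy": -0.2, "dz": 7, "hand": 0.3}, {"ax": 0, "ay": 0, "az": -0.292, "dx": 6.5, "dy": -0.2, "dz": 11, "hand": 0.3}, {"ax": 0, "ay": 0, "az": -0.292, "dx": 6.5, "dy": -0.2, "dz": 15, "hand": 0.3}, {"ax": 0, "ay": 0, "az": -0.292, "dx": 6.5, "dy": -0.2, "dz": 18.5, "hand": 0.3}, {"ax": 0, "ay": 0, "az": -0.292, "dx": 6.5, "dy": -0.2, "dz": 21.5, "hand": 0.3}, {"ax": 0, "ay": 0, "az": -0.292, "dx": 6.5, "dy": -0.2, "dz": 23.3, "hand": 0.3}, {"ax": 0, "ay": 0, "az": -0.292, "dx": 6.5, "dy": -0.2, "dz": 23.75, "hand": 0.3}, {"ax": 0, "ay": 0, "az": -0.292, "dx": 6.5, "dy": -0.2, "dz": 23.75, "hand": 0.4}, {"ax": 0, "ay": 0, "az": -0.292, "dx": 6.5, "dy": -0.2, "dz": 23.75, "hand": 0.6}]'

```text
clock: 23.6
eef_pos: [528.7, -89.2, 62.3]
tool_rot: [3.141, -0.003, 0.231]
force: [-0.7, -0.3, 0.7]
width: 37.9
gripper_force: 0.0
```

Request:
send_rows --series '[{"ax": 0, "ay": 0, "az": 0, "dx": 0, "dy": 0, "dz": 0, "hand": 1}, {"ax": 0, "ay": 0, "az": 0, "dx": 0, "dy": 0, "dz": 0, "hand": 1}, {"ax": 0, "ay": 0, "az": 0, "dx": 0, "dy": 0, "dz": 0, "hand": 1}, {"ax": 0, "ay": 0, "az": 0, "dx": 0, "dy": 0, "dz": 0, "hand": 1}, {"ax": 0, "ay": 0, "az": 0, "dx": 0, "dy": 0, "dz": 0, "hand": 1}, {"ax": 0, "ay": 0, "az": 0, "dx": 0, "dy": 0, "dz": 0, "hand": 1}]'

```text
clock: 24.2
eef_pos: [528.6, -89.6, 62.3]
tool_rot: [3.141, -0.004, 0.23]
force: [-0.6, 1.3, 6.4]
width: 16.8
gripper_force: 60.1
```

Request:
send_rows --series '[{"ax": 0, "ay": 0, "az": 0, "dx": 0, "dy": 0, "dz": -2, "hand": 1}, {"ax": 0, "ay": 0, "az": 0, "dx": 0, "dy": 0, "dz": -5, "hand": 1}, {"ax": 0, "ay": 0, "az": 0, "dx": 0, "dy": 0, "dz": -9, "hand": 1}, {"ax": 0, "ay": 0, "az": 0, "dx": 0, "dy": 0, "dz": -13.5, "hand": 1}, {"ax": 0, "ay": 0, "az": 0, "dx": 0, "dy": 0, "dz": -13.5, "hand": 1}, {"ax": 0, "ay": 0, "az": 0, "dx": 0, "dy": 0, "dz": -13.5, "hand": 1}, {"ax": 0, "ay": 0, "az": 0, "dx": 0, "dy": 0, "dz": -13.5, "hand": 1}]'

```text
clock: 24.9
eef_pos: [526.6, -89.0, 195.2]
tool_rot: [-3.141, 0.0, 0.23]
force: [-0.3, 0.1, -1.0]
width: 17.0
gripper_force: 59.2
```

Run:
```python
from h import *
st();go([518.5,268.6,195],down(.22));go([518.5,268.6,195],down(.22-.6))
```

```text
24.9 [526.6 -89.  195.2] [-3.141  0.     0.23 ] F [-0.3  0.1 -1. ] T [-0.03  0.02  0.03] w 17.0 59.2 q [-0.36  0.62  0.75  1.89 -0.56  0.85 -0.67]
d cm [  7.37 -35.01   0.05] a [-0.001  0.     0.01 ]
d cm [  7.37 -35.01   0.05] a [-0.001  0.001  0.61 ]
```

Request:
send_rows --series '[{"ax": 0, "ay": 0, "az": 0, "dx": 1, "dy": -4.5, "dz": 0, "hand": 1}, {"ax": 0, "ay": 0, "az": 0, "dx": 2, "dy": -9, "dz": 0, "hand": 1}, {"ax": 0, "ay": 0, "az": 0, "dx": 3, "dy": -13.5, "dz": 0, "hand": 1}, {"ax": 0, "ay": 0, "az": 0, "dx": 4, "dy": -18, "dz": 0, "hand": 1}, {"ax": 0, "ay": 0, "az": 0, "dx": 5, "dy": -22.5, "dz": 0, "hand": 1}, {"ax": 0, "ay": 0, "az": 0, "dx": 6, "dy": -27, "dz": 0, "hand": 1}, {"ax": 0, "ay": 0, "az": 0, "dx": 7, "dy": -31.5, "dz": 0, "hand": 1}, {"ax": 0, "ay": 0, "az": 0, "dx": 7.4, "dy": -34.5, "dz": 0, "hand": 1}, {"ax": 0, "ay": 0, "az": 0, "dx": 7.4, "dy": -35, "dz": 0, "hand": 1}, {"ax": 0, "ay": 0, "az": 0, "dx": 7.4, "dy": -35, "dz": 0, "hand": 1}]'

```text
clock: 25.9
eef_pos: [518.6, 268.6, 194.4]
tool_rot: [3.14, 0.001, 0.232]
force: [-0.4, -1.4, -1.5]
width: 16.9
gripper_force: 59.1
```

Request:
send_rows --series '[{"ax": 0, "ay": 0, "az": 0, "dx": 0, "dy": 0, "dz": 1, "hand": 1}, {"ax": 0, "ay": 0, "az": 0, "dx": 0, "dy": 0, "dz": 4, "hand": 1}, {"ax": 0, "ay": 0, "az": 0, "dx": 0, "dy": 0, "dz": 7, "hand": 1}, {"ax": 0, "ay": 0, "az": 0, "dx": 0, "dy": 0, "dz": 7, "hand": 1}, {"ax": 0, "ay": 0, "az": 0, "dx": 0, "dy": 0, "dz": 7, "hand": 1}]'

```text
clock: 26.4
eef_pos: [520.3, 266.0, 126.2]
tool_rot: [3.14, -0.001, 0.227]
force: [0.1, 0.6, -0.4]
width: 16.9
gripper_force: 59.1
```

Run:
```python
from h import *
st();im=snap("wrist","w17");ringc(im,[606.5,269.6,50],44);go([518.5,268.9,90],down(.23))
```

```text
26.4 [520.3 266.  126.2] [ 3.14e+00 -1.00e-03  2.27e-01] F [ 0.1  0.6 -0.4] T [ 0.02 -0.08  0.01] w 16.9 59.1 q [-0.95  0.78  0.72  1.82 -0.69  0.81 -1.22]
ring [607.6 270. ] r 25.9
d cm [-0.22 -0.29  3.71] a [ 0.001 -0.003 -0.002]
```

Request:
send_rows --series '[{"ax": 0, "ay": 0, "az": 0, "dx": -0.08, "dy": -0.33, "dz": 0.5, "hand": 1}, {"ax": 0, "ay": 0, "az": 0, "dx": -0.08, "dy": -0.33, "dz": 1.4, "hand": 1}, {"ax": 0, "ay": 0, "az": 0, "dx": -0.08, "dy": -0.33, "dz": 2.2, "hand": 1}, {"ax": 0, "ay": 0, "az": 0, "dx": -0.08, "dy": -0.33, "dz": 3, "hand": 1}, {"ax": 0, "ay": 0, "az": 0, "dx": -0.08, "dy": -0.33, "dz": 3.7, "hand": 1}, {"ax": 0, "ay": 0, "az": 0, "dx": -0.08, "dy": -0.33, "dz": 3.9, "hand": 1}]'

```text
clock: 27.05
eef_pos: [518.8, 270.6, 86.5]
tool_rot: [3.14, -0.002, 0.229]
force: [1.7, -1.6, -0.6]
width: 17.4
gripper_force: 59.4
```

Request:
send_rows --series '[{"ax": 0, "ay": 0, "az": 0, "dx": 0, "dy": 0, "dz": 0.3, "hand": 1}, {"ax": 0, "ay": 0, "az": 0, "dx": 0, "dy": 0, "dz": 0.3, "hand": 1}]'

```text
clock: 27.25
eef_pos: [518.8, 270.5, 84.0]
tool_rot: [3.14, -0.002, 0.229]
force: [1.4, -0.4, -2.2]
width: 16.7
gripper_force: 59.2
```

Request:
send_rows --series '[{"ax": 0, "ay": 0, "az": 0, "dx": 0, "dy": 0, "dz": 0.2, "hand": 1}, {"ax": 0, "ay": 0, "az": 0, "dx": 0, "dy": 0, "dz": 0.2, "hand": 1}]'

```text
clock: 27.45
eef_pos: [518.9, 270.6, 82.3]
tool_rot: [3.141, -0.002, 0.229]
force: [1.9, -1.7, -2.6]
width: 17.3
gripper_force: 59.1
```

Request:
send_rows --series '[{"ax": 0, "ay": 0, "az": 0, "dx": 0, "dy": 0.1, "dz": 0.2, "hand": 1}, {"ax": 0, "ay": 0, "az": 0, "dx": 0, "dy": 0.1, "dz": 0.3, "hand": 0.75}, {"ax": 0, "ay": 0, "az": 0, "dx": 0, "dy": 0.1, "dz": 0.3, "hand": 0.75}, {"ax": 0, "ay": 0, "az": 0, "dx": 0, "dy": 0.1, "dz": 0.3, "hand": 0.75}, {"ax": 0, "ay": 0, "az": -0.1, "dx": 0, "dy": 0.1, "dz": 0.3, "hand": 0.75}, {"ax": 0, "ay": 0, "az": -0.2, "dx": 0, "dy": 0.1, "dz": 0.25, "hand": 0.75}, {"ax": 0, "ay": 0, "az": -0.3, "dx": 0, "dy": 0.1, "dz": 0.2, "hand": 0.75}, {"ax": 0, "ay": 0, "az": -0.3, "dx": 0, "dy": 0.1, "dz": 0.2, "hand": 0.75}]'

```text
clock: 28.25
eef_pos: [519.0, 270.1, 80.7]
tool_rot: [3.141, -0.002, 0.53]
force: [0.6, -0.7, -0.2]
width: 21.4
gripper_force: 0.0
```

```bash
sed -i 's/^rows=.*/rows=[150+i for i in k if 246<150+i<274]/' w.py; python3 w.py w18|cut -c1-220
```

```text
28.25 [519.  270.1  80.7] [ 3.141e+00 -2.000e-03  5.300e-01] F [ 0.6 -0.7 -0.2] T [-0.    0.04  0.02] w 21.4 0.0 q [-0.88  0.82  0.58  1.84 -0.68  0.69 -0.95]
[(227, np.float64(-11.0)), (234, np.float64(-9.0)), (238, np.float64(12.0)), (241, np.float64(-16.0)), (264, np.float64(4.0)), (270, np.float64(-8.0)), (383, np.float64(26.0)), (395, np.float64(-28.0))]
row 264 top z 107.7 depth 26.3
row 270 top z 113.8 depth 20.2
```

Request:
send_rows --series '[{"ax": 0, "ay": 0, "az": -0.1, "dx": 0, "dy": 0, "dz": -0.05, "hand": 0.75}, {"ax": 0, "ay": 0, "az": -0.2, "dx": 0, "dy": 0, "dz": -0.1, "hand": 0.75}, {"ax": 0, "ay": 0, "az": -0.3, "dx": 0, "dy": 0, "dz": -0.15, "hand": 0.75}, {"ax": 0, "ay": 0, "az": -0.3, "dx": 0, "dy": 0, "dz": -0.15, "hand": 0.75}]'

```text
clock: 28.7
eef_pos: [518.8, 270.1, 82.0]
tool_rot: [3.141, -0.002, 0.828]
force: [0.1, -0.3, 0.3]
width: 21.7
gripper_force: 0.1
```

```bash
python3 w.py w19|cut -c1-220
```

```text
28.7 [518.8 270.1  82. ] [ 3.141e+00 -2.000e-03  8.280e-01] F [ 0.1 -0.3  0.3] T [ 0.03  0.03 -0.  ] w 21.7 0.1 q [-0.83  0.79  0.5   1.84 -0.59  0.66 -0.73]
[(226, np.float64(-10.0)), (229, np.float64(7.0)), (234, np.float64(-17.0)), (237, np.float64(8.0)), (241, np.float64(-16.0)), (269, np.float64(-5.0)), (382, np.float64(47.0)), (395, np.float64(-50.0))]
row 269 top z 114.8 depth 19.2
```

Request:
send_rows --series '[{"ax": 0, "ay": 0, "az": -0.1, "dx": 0, "dy": 0, "dz": -0.05, "hand": 0.75}, {"ax": 0, "ay": 0, "az": -0.2, "dx": 0, "dy": 0, "dz": -0.1, "hand": 0.75}, {"ax": 0, "ay": 0, "az": -0.3, "dx": 0, "dy": 0, "dz": -0.15, "hand": 0.75}, {"ax": 0, "ay": 0, "az": -0.3, "dx": 0, "dy": 0, "dz": -0.15, "hand": 0.75}]'

```text
clock: 29.15
eef_pos: [518.8, 270.0, 83.3]
tool_rot: [3.14, -0.001, 1.127]
force: [-0.7, 0.3, 0.6]
width: 21.5
gripper_force: 0.1
```

```bash
python3 w.py w20|cut -c1-220
```

```text
29.15 [518.8 270.   83.3] [ 3.140e+00 -1.000e-03  1.127e+00] F [-0.7  0.3  0.6] T [-0.03  0.04 -0.03] w 21.5 0.1 q [-0.79  0.78  0.42  1.84 -0.5   0.64 -0.51]
[(155, np.float64(-14.0)), (161, np.float64(-4.0)), (169, np.float64(7.0)), (226, np.float64(-11.0)), (234, np.float64(-14.0)), (238, np.float64(6.0)), (241, np.float64(-11.0)), (269, np.float64(-5.0)), (382, np.float64(
row 269 top z 116.8 depth 17.2
```

Request:
send_rows --series '[{"ax": 0, "ay": 0, "az": -0.1, "dx": 0, "dy": 0, "dz": -0.05, "hand": 0.75}, {"ax": 0, "ay": 0, "az": -0.2, "dx": 0, "dy": 0, "dz": -0.1, "hand": 0.75}, {"ax": 0, "ay": 0, "az": -0.2, "dx": 0, "dy": 0, "dz": -0.1, "hand": 0.75}]'

```text
clock: 29.5
eef_pos: [518.8, 269.9, 84.3]
tool_rot: [3.14, -0.0, 1.327]
force: [-0.3, -0.4, -0.2]
width: 21.6
gripper_force: 0.1
```

```bash
python3 w.py w21|cut -c1-220
```

```text
29.5 [518.8 269.9  84.3] [ 3.14  -0.     1.327] F [-0.3 -0.4 -0.2] T [-0.03  0.05  0.03] w 21.6 0.1 q [-0.76  0.76  0.37  1.83 -0.44  0.62 -0.37]
[(162, np.float64(-17.0)), (171, np.float64(-10.0)), (175, np.float64(16.0)), (218, np.float64(-5.0)), (224, np.float64(-7.0)), (236, np.float64(-14.0)), (242, np.float64(-7.0)), (270, np.float64(-5.0)), (381, np.float64
row 270 top z 119.2 depth 14.8
```

Request:
send_rows --series '[{"ax": 0, "ay": 0, "az": 0.08, "dx": 0, "dy": 0, "dz": 0, "hand": 0.7}, {"ax": 0, "ay": 0, "az": 0.08, "dx": 0, "dy": 0, "dz": 0, "hand": 0.7}, {"ax": 0, "ay": 0, "az": 0.08, "dx": 0, "dy": 0, "dz": 0, "hand": 0.7}]'

```text
clock: 29.85
eef_pos: [518.9, 270.0, 84.3]
tool_rot: [3.139, -0.0, 1.249]
force: [-0.3, -0.7, -0.1]
width: 25.7
gripper_force: 0.0
```

```bash
python3 w.py w22|cut -c1-250
python3 - <<'E'
import cv2
cv2.imwrite("pics/c22.png",cv2.hconcat([cv2.imread(f"pics/{f}.png")[140:420,180:460] for f in("w21","w22")]))
E
```

```text
29.85 [518.9 270.   84.3] [ 3.139 -0.     1.249] F [-0.3 -0.7 -0.1] T [ 0.   -0.02 -0.01] w 25.7 0.0 q [-0.77  0.77  0.39  1.83 -0.46  0.63 -0.42]
[(161, np.float64(-17.0)), (169, np.float64(-6.0)), (174, np.float64(12.0)), (226, np.float64(-15.0)), (233, np.float64(-10.0)), (257, np.float64(-5.0)), (361, np.float64(50.0)), (395, np.float64(-49.0))]
row 257 top z 105.3 depth 28.7
```

View pics/c22.png

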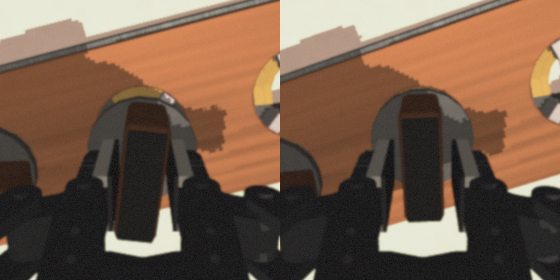

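Left panel: the foot was hanging in the pads. Right panel, after opening slightly: it has fallen about 14 mm and the flange covers the ring.

Request:
send_rows --series '[{"ax": 0, "ay": 0, "az": 0, "dx": 0, "dy": 0, "dz": 0.6, "hand": 0.7}, {"ax": 0, "ay": 0, "az": 0, "dx": 0, "dy": 0, "dz": 1.2, "hand": 0.7}, {"ax": 0, "ay": 0, "az": 0, "dx": 0, "dy": 0, "dz": 1.6, "hand": 0.72}, {"ax": 0, "ay": 0, "az": 0, "dx": 0, "dy": 0, "dz": 1.85, "hand": 0.75}, {"ax": 0, "ay": 0, "az": 0, "dx": 0, "dy": 0, "dz": 1.85, "hand": 0.75}, {"ax": 0, "ay": 0, "az": 0, "dx": 0, "dy": 0, "dz": 1.85, "hand": 0.75}]'

```text
clock: 30.5
eef_pos: [519.0, 269.9, 65.8]
tool_rot: [3.14, -0.001, 1.25]
force: [-0.1, -0.8, 0.9]
width: 21.3
gripper_force: 0.0
```

```bash
python3 w.py w23|cut -c1-250
```

```text
30.5 [519.  269.9  65.8] [ 3.14e+00 -1.00e-03  1.25e+00] F [-0.1 -0.8  0.9] T [-0.03 -0.01 -0.03] w 21.3 0.0 q [-0.76  0.79  0.37  1.84 -0.48  0.59 -0.41]
[(163, np.float64(-16.0)), (172, np.float64(-8.0)), (177, np.float64(13.0)), (228, np.float64(-7.0)), (233, np.float64(-5.0)), (237, np.float64(-13.0)), (240, np.float64(3.0)), (243, np.float64(-8.0)), (273, np.float64(-6.0)), (390, np.float64(51.0))
row 273 top z 103.6 depth 30.4
```

Request:
send_rows --series '[{"ax": 0, "ay": 0, "az": 0.1, "dx": 0, "dy": 0, "dz": 0, "hand": 0.75}, {"ax": 0, "ay": 0, "az": 0.2, "dx": 0, "dy": 0, "dz": 0, "hand": 0.75}, {"ax": 0, "ay": 0, "az": 0.3, "dx": 0, "dy": 0, "dz": 0, "hand": 0.75}, {"ax": 0, "ay": 0, "az": 0.4, "dx": 0, "dy": 0, "dz": 0, "hand": 0.75}, {"ax": 0, "ay": 0, "az": 0.5, "dx": 0, "dy": 0, "dz": 0, "hand": 0.75}, {"ax": 0, "ay": 0, "az": 0.6, "dx": 0, "dy": 0, "dz": 0, "hand": 0.75}, {"ax": 0, "ay": 0, "az": 0.7, "dx": 0, "dy": 0, "dz": 0, "hand": 0.75}, {"ax": 0, "ay": 0, "az": 0.8, "dx": 0, "dy": 0, "dz": 0, "hand": 0.75}, {"ax": 0, "ay": 0, "az": 0.9, "dx": 0, "dy": 0, "dz": 0, "hand": 0.75}, {"ax": 0, "ay": 0, "az": 1.0, "dx": 0, "dy": 0, "dz": 0, "hand": 0.75}]'

```text
clock: 31.55
eef_pos: [519.1, 270.2, 66.1]
tool_rot: [3.141, -0.002, 0.246]
force: [-0.3, -0.1, -0.3]
width: 21.5
gripper_force: 0.2
```

```bash
python3 w.py w24|cut -c1-250
```

```text
31.55 [519.1 270.2  66.1] [ 3.141e+00 -2.000e-03  2.460e-01] F [-0.3 -0.1 -0.3] T [-0.05  0.01  0.01] w 21.5 0.2 q [-0.91  0.86  0.64  1.85 -0.77  0.7  -1.14]
[(235, np.float64(-19.0)), (238, np.float64(11.0)), (241, np.float64(-15.0)), (264, np.float64(7.0)), (270, np.float64(-8.0)), (276, np.float64(-3.0)), (385, np.float64(13.0)), (395, np.float64(-15.0))]
row 264 top z 92.5 depth 41.5
row 270 top z 98.6 depth 35.4
```

Request:
send_rows --series '[{"ax": 0, "ay": 0, "az": 0.1, "dx": 0, "dy": 0, "dz": 0, "hand": 0.75}, {"ax": 0, "ay": 0, "az": 0.2, "dx": 0, "dy": 0, "dz": 0, "hand": 0.75}, {"ax": 0, "ay": 0, "az": 0.3, "dx": 0, "dy": 0, "dz": 0, "hand": 0.75}]'

```text
clock: 31.9
eef_pos: [519.0, 270.2, 66.0]
tool_rot: [-3.141, -0.002, -0.052]
force: [-0.6, 1.2, -0.1]
width: 21.7
gripper_force: 0.2
```

```bash
python3 w.py w25|cut -c1-250
```

```text
31.9 [519.  270.2  66. ] [-3.141e+00 -2.000e-03 -5.200e-02] F [-0.6  1.2 -0.1] T [-0.    0.04  0.03] w 21.7 0.2 q [-0.95  0.89  0.71  1.85 -0.85  0.74 -1.38]
[(151, np.float64(-3.0)), (156, np.float64(8.0)), (233, np.float64(-17.0)), (236, np.float64(7.0)), (240, np.float64(-15.0)), (262, np.float64(6.0)), (267, np.float64(-8.0)), (276, np.float64(-4.0)), (382, np.float64(13.0)), (391, np.float64(-10.0))]
row 262 top z 89.6 depth 44.4
row 267 top z 94.9 depth 39.1
```

Request:
send_rows --series '[{"ax": 0, "ay": 0, "az": 0.08, "dx": 0, "dy": 0, "dz": 0, "hand": 0.75}, {"ax": 0, "ay": 0, "az": 0.16, "dx": 0, "dy": 0, "dz": 0, "hand": 0.75}]'

```text
clock: 32.15
eef_pos: [519.0, 269.9, 66.0]
tool_rot: [3.142, -0.002, -0.208]
force: [0.1, -0.6, -0.4]
width: 21.5
gripper_force: 25.2
```

```bash
python3 w.py w26|cut -c1-250
```

```text
32.15 [519.  269.9  66. ] [ 3.142e+00 -2.000e-03 -2.080e-01] F [ 0.1 -0.6 -0.4] T [-0.21 -0.03  0.95] w 21.5 25.2 q [-0.97  0.9   0.75  1.85 -0.88  0.76 -1.5 ]
[(234, np.float64(-20.0)), (237, np.float64(9.0)), (240, np.float64(-13.0)), (262, np.float64(6.0)), (267, np.float64(-7.0)), (382, np.float64(12.0)), (395, np.float64(-13.0))]
row 262 top z 89.7 depth 44.3
row 267 top z 95.0 depth 39.0
```

Request:
send_rows --series '[{"ax": 0, "ay": 0, "az": 0.08, "dx": 0, "dy": 0, "dz": 0, "hand": 0.75}, {"ax": 0, "ay": 0, "az": 0.12, "dx": 0, "dy": 0, "dz": 0, "hand": 0.75}]'

```text
clock: 32.4
eef_pos: [519.3, 270.0, 66.1]
tool_rot: [3.141, -0.003, -0.32]
force: [0.3, -1.4, 0.4]
width: 21.9
gripper_force: 70.1
```

```bash
python3 w.py w27|cut -c1-250
```

```text
32.4 [519.3 270.   66.1] [ 3.141e+00 -3.000e-03 -3.200e-01] F [ 0.3 -1.4  0.4] T [-0.34 -0.18  2.63] w 21.9 70.1 q [-0.98  0.91  0.78  1.85 -0.91  0.78 -1.59]
[(234, np.float64(-20.0)), (238, np.float64(9.0)), (241, np.float64(-9.0)), (262, np.float64(4.0)), (267, np.float64(-4.0)), (383, np.float64(11.0)), (395, np.float64(-15.0))]
row 262 top z 89.7 depth 44.3
row 267 top z 95.1 depth 38.9
```

Request:
send_rows --series '[{"ax": 0, "ay": 0, "az": -0.1, "dx": 0, "dy": 0, "dz": 0, "hand": 0.75}, {"ax": 0, "ay": 0, "az": -0.22, "dx": 0, "dy": 0, "dz": 0, "hand": 0.74}, {"ax": 0, "ay": 0, "az": -0.22, "dx": 0, "dy": 0, "dz": 0.5, "hand": 0.74}, {"ax": 0, "ay": 0, "az": -0.22, "dx": 0, "dy": 0, "dz": 0.75, "hand": 0.74}, {"ax": 0, "ay": 0, "az": -0.22, "dx": 0, "dy": 0, "dz": 0.75, "hand": 0.74}]'

```text
clock: 32.95
eef_pos: [518.5, 269.9, 57.8]
tool_rot: [3.141, -0.001, -0.112]
force: [-0.1, -0.4, 0.4]
width: 22.4
gripper_force: 0.0
```

Request:
send_rows --series '[{"ax": 0, "ay": 0, "az": 0, "dx": 0, "dy": 0, "dz": 0.15, "hand": 0.74}, {"ax": 0, "ay": 0, "az": 0, "dx": 0, "dy": 0, "dz": 0.15, "hand": 0.74}]'

```text
clock: 33.15
eef_pos: [519.0, 269.8, 57.2]
tool_rot: [-3.141, -0.002, -0.111]
force: [-1.3, -1.0, 4.1]
width: 22.6
gripper_force: 2.2
```

Request:
send_rows --series '[{"ax": 0, "ay": 0, "az": 0, "dx": 0, "dy": 0, "dz": -1, "hand": 0.6}, {"ax": 0, "ay": 0, "az": 0, "dx": 0, "dy": 0, "dz": -5, "hand": 0.5}, {"ax": 0, "ay": 0, "az": 0, "dx": 0, "dy": 0, "dz": -10, "hand": 0.3}, {"ax": 0, "ay": 0, "az": 0, "dx": 0, "dy": 0, "dz": -15, "hand": 0.3}, {"ax": 0, "ay": 0, "az": 0, "dx": 0, "dy": 0, "dz": -20, "hand": 0.3}, {"ax": 0, "ay": 0, "az": 0, "dx": 0, "dy": 0, "dz": -24, "hand": 0.3}, {"ax": 0, "ay": 0, "az": 0, "dx": 0, "dy": 0, "dz": -24, "hand": 0.3}]'

```text
clock: 33.85
eef_pos: [521.8, 269.9, 303.3]
tool_rot: [-3.136, -0.012, -0.111]
force: [-0.1, -1.0, 0.1]
width: 60.1
gripper_force: 0.0
```

Run:
```python
from h import *
st();go([530,-90,300],down(-.24))
```

```text
33.85 [521.8 269.9 303.3] [-3.136 -0.012 -0.111] F [-0.1 -1.   0.1] T [ 0.03 -0.01 -0.04] w 60.1 0.0 q [-1.1   0.63  0.99  1.63 -0.57  1.18 -1.66]
d cm [ 4.8  35.68  0.18] a [-0.006 -0.011  0.129]
```

Request:
send_rows --series '[{"ax": 0, "ay": 0, "az": 0.05, "dx": 0.6, "dy": 4.5, "dz": 0, "hand": 0.3}, {"ax": 0, "ay": 0, "az": 0.1, "dx": 1.2, "dy": 9, "dz": 0, "hand": 0.3}, {"ax": 0, "ay": 0, "az": 0.13, "dx": 1.8, "dy": 13.5, "dz": 0, "hand": 0.3}, {"ax": 0, "ay": 0, "az": 0.13, "dx": 2.4, "dy": 18, "dz": 0, "hand": 0.3}, {"ax": 0, "ay": 0, "az": 0.13, "dx": 3, "dy": 22.5, "dz": 0, "hand": 0.3}, {"ax": 0, "ay": 0, "az": 0.13, "dx": 3.6, "dy": 27, "dz": 0, "hand": 0.3}, {"ax": 0, "ay": 0, "az": 0.13, "dx": 4.2, "dy": 31.5, "dz": 0, "hand": 0.3}, {"ax": 0, "ay": 0, "az": 0.13, "dx": 4.8, "dy": 34.5, "dz": 0, "hand": 0.3}, {"ax": 0, "ay": 0, "az": 0.13, "dx": 4.8, "dy": 35.7, "dz": 0, "hand": 0.3}, {"ax": 0, "ay": 0, "az": 0.13, "dx": 4.8, "dy": 35.7, "dz": 0, "hand": 0.3}]'

```text
clock: 34.85
eef_pos: [526.2, -91.7, 296.9]
tool_rot: [-3.141, -0.002, -0.244]
force: [-0.2, -0.1, -0.1]
width: 59.5
gripper_force: 0.0
```

Request:
send_rows --series '[{"ax": 0, "ay": 0, "az": 0, "dx": 0, "dy": 0, "dz": 0, "hand": 0.3}, {"ax": 0, "ay": 0, "az": 0, "dx": 0, "dy": 0, "dz": 0, "hand": 0.3}]'

```text
clock: 35.05
eef_pos: [527.1, -87.8, 296.5]
tool_rot: [-3.14, -0.001, -0.237]
force: [0.9, 0.1, -0.1]
width: 59.7
gripper_force: 0.0
```

Run:
```python
from h import *
st();im=snap("wrist","w28");print(proj(im,[603.2,-90.5,54]));u,v=proj(im,[603.2,-90.5,54])[0].astype(int);f=feet2(im,(u-60,u+60,max(v-60,0),v+60))
go([602.8,-91,62],down(-.24))
```

```text
35.05 [527.1 -87.8 296.5] [-3.14e+00 -1.00e-03 -2.37e-01] F [ 0.9  0.1 -0.1] T [-0.03  0.05 -0.07] w 59.7 0.0 q [-0.51  0.55  0.99  1.77 -0.52  1.1  -1.15]
[[308.21778897 137.86174566]]
flange [656.2 -87.2] r 48.1 px [279.  84.]
  block [640.3 -87. ] size [56.9 17.4] long dir 1.55
flange [603.5 -90.8] r 26.7 px [309. 137.]
  block [603.2 -90.6] size [14.1 46.5] long dir -0.286
flange [538.2 -91.3] r 13.6 px [323. 193.]Traceback (most recent call last):
  File "<stdin>", line 2, in <module>
  File "h.py", line 65, in feet2
    k=cv2.morphologyEx(k,cv2.MORPH_OPEN,np.ones((3,3)));q=biggest(k)[0][:,0]
                                                          ~~~~~~~~~~^^^
IndexError: list index out of range
```

Request:
send_rows --series '[{"ax": 0, "ay": 0, "az": 0.03, "dx": 4, "dy": -0.8, "dz": 2, "hand": 0.3}, {"ax": 0, "ay": 0, "az": 0.03, "dx": 7.47, "dy": -1.51, "dz": 5, "hand": 0.3}, {"ax": 0, "ay": 0, "az": 0.03, "dx": 7.47, "dy": -1.51, "dz": 9, "hand": 0.3}, {"ax": 0, "ay": 0, "az": 0.03, "dx": 7.47, "dy": -1.51, "dz": 13.5, "hand": 0.3}, {"ax": 0, "ay": 0, "az": 0.03, "dx": 7.47, "dy": -1.51, "dz": 17.5, "hand": 0.3}, {"ax": 0, "ay": 0, "az": 0.03, "dx": 7.47, "dy": -1.51, "dz": 21, "hand": 0.3}, {"ax": 0, "ay": 0, "az": 0.03, "dx": 7.47, "dy": -1.51, "dz": 23, "hand": 0.3}, {"ax": 0, "ay": 0, "az": 0.03, "dx": 7.47, "dy": -1.51, "dz": 23.45, "hand": 0.3}, {"ax": 0, "ay": 0, "az": 0.03, "dx": 7.47, "dy": -1.51, "dz": 23.45, "hand": 0.4}, {"ax": 0, "ay": 0, "az": 0.03, "dx": 7.47, "dy": -1.51, "dz": 23.45, "hand": 0.6}]'

```text
clock: 36.1
eef_pos: [604.6, -93.1, 63.8]
tool_rot: [-3.141, -0.004, -0.269]
force: [0.6, 0.1, 0.7]
width: 38.0
gripper_force: 0.0
```

Request:
send_rows --series '[{"ax": 0, "ay": 0, "az": 0, "dx": 0, "dy": 0, "dz": 0, "hand": 1}, {"ax": 0, "ay": 0, "az": 0, "dx": 0, "dy": 0, "dz": 0, "hand": 1}, {"ax": 0, "ay": 0, "az": 0, "dx": 0, "dy": 0, "dz": 0, "hand": 1}, {"ax": 0, "ay": 0, "az": 0, "dx": 0, "dy": 0, "dz": 0, "hand": 1}, {"ax": 0, "ay": 0, "az": 0, "dx": 0, "dy": 0, "dz": 0, "hand": 1}, {"ax": 0, "ay": 0, "az": 0, "dx": 0, "dy": 0, "dz": 0, "hand": 1}]'

```text
clock: 36.7
eef_pos: [604.4, -93.2, 63.9]
tool_rot: [-3.14, -0.004, -0.27]
force: [-0.2, 0.6, 7.3]
width: 16.9
gripper_force: 60.6
```

Request:
send_rows --series '[{"ax": 0, "ay": 0, "az": 0, "dx": 0, "dy": 0, "dz": -2, "hand": 1}, {"ax": 0, "ay": 0, "az": 0, "dx": 0, "dy": 0, "dz": -5, "hand": 1}, {"ax": 0, "ay": 0, "az": 0, "dx": 0, "dy": 0, "dz": -9, "hand": 1}, {"ax": 0, "ay": 0, "az": 0, "dx": 0, "dy": 0, "dz": -13.5, "hand": 1}, {"ax": 0, "ay": 0, "az": 0, "dx": 0, "dy": 0, "dz": -13.5, "hand": 1}, {"ax": 0, "ay": 0, "az": 0, "dx": 0, "dy": 0, "dz": -13.5, "hand": 1}, {"ax": 0, "ay": 0, "az": 0, "dx": 0, "dy": 0, "dz": -13.5, "hand": 1}]'

```text
clock: 37.4
eef_pos: [602.2, -92.4, 196.0]
tool_rot: [-3.141, 0.001, -0.27]
force: [0.2, 0.7, -2.5]
width: 16.7
gripper_force: 59.7
```

Run:
```python
from h import *
st();go([606.9,270.2,195],down(-.268))
```

```text
37.4 [602.2 -92.4 196. ] [-3.141e+00  1.000e-03 -2.700e-01] F [ 0.2  0.7 -2.5] T [0.03 0.02 0.02] w 16.7 59.7 q [-0.38  0.76  0.87  1.69 -0.67  1.01 -1.12]
d cm [ -9.22 -35.07   0.15] a [-0.001  0.001 -0.002]
```

Request:
send_rows --series '[{"ax": 0, "ay": 0, "az": 0, "dx": -1.1, "dy": -4.4, "dz": 0, "hand": 1}, {"ax": 0, "ay": 0, "az": 0, "dx": -2.3, "dy": -8.8, "dz": 0, "hand": 1}, {"ax": 0, "ay": 0, "az": 0, "dx": -3.4, "dy": -13.2, "dz": 0, "hand": 1}, {"ax": 0, "ay": 0, "az": 0, "dx": -4.6, "dy": -17.6, "dz": 0, "hand": 1}, {"ax": 0, "ay": 0, "az": 0, "dx": -5.8, "dy": -22, "dz": 0, "hand": 1}, {"ax": 0, "ay": 0, "az": 0, "dx": -7, "dy": -26.5, "dz": 0, "hand": 1}, {"ax": 0, "ay": 0, "az": 0, "dx": -8.2, "dy": -31, "dz": 0, "hand": 1}, {"ax": 0, "ay": 0, "az": 0, "dx": -9, "dy": -34.3, "dz": 0, "hand": 1}, {"ax": 0, "ay": 0, "az": 0, "dx": -9.2, "dy": -35.1, "dz": 0, "hand": 1}, {"ax": 0, "ay": 0, "az": 0, "dx": -9.2, "dy": -35.1, "dz": 0, "hand": 1}]'

```text
clock: 38.4
eef_pos: [606.8, 271.4, 195.1]
tool_rot: [3.14, 0.001, -0.267]
force: [0.2, -0.3, -2.0]
width: 17.0
gripper_force: 59.7
```

Request:
send_rows --series '[{"ax": 0, "ay": 0, "az": 0, "dx": 0, "dy": 0, "dz": 1, "hand": 1}, {"ax": 0, "ay": 0, "az": 0, "dx": 0, "dy": 0, "dz": 4, "hand": 1}, {"ax": 0, "ay": 0, "az": 0, "dx": 0, "dy": 0, "dz": 6.8, "hand": 1}, {"ax": 0, "ay": 0, "az": 0, "dx": 0, "dy": 0, "dz": 6.8, "hand": 1}, {"ax": 0, "ay": 0, "az": 0, "dx": 0, "dy": 0, "dz": 6.8, "hand": 1}, {"ax": 0, "ay": 0, "az": 0, "dx": 0, "dy": 0, "dz": 6.8, "hand": 1}]'

```text
clock: 39.0
eef_pos: [609.7, 268.4, 131.1]
tool_rot: [-3.14, -0.004, -0.272]
force: [-0.0, -0.2, -1.7]
width: 16.9
gripper_force: 59.6
```

Run:
```python
from h import *
st();go([607.2,270.8,88],down(-.27))
```

```text
39.0 [609.7 268.4 131.1] [-3.14  -0.004 -0.272] F [-0.  -0.2 -1.7] T [-0.   -0.02 -0.  ] w 16.9 59.6 q [-0.9   0.92  0.85  1.58 -0.79  1.01 -1.65]
d cm [-0.33 -0.16  4.31] a [-0.001 -0.004 -0.002]
```

Request:
send_rows --series '[{"ax": 0, "ay": 0, "az": 0, "dx": -0.3, "dy": -0.13, "dz": 0.5, "hand": 1}, {"ax": 0, "ay": 0, "az": 0, "dx": -0.3, "dy": -0.13, "dz": 1.5, "hand": 1}, {"ax": 0, "ay": 0, "az": 0, "dx": -0.3, "dy": -0.13, "dz": 2.3, "hand": 1}, {"ax": 0, "ay": 0, "az": 0, "dx": -0.3, "dy": -0.13, "dz": 3.1, "hand": 1}, {"ax": 0, "ay": 0, "az": 0, "dx": -0.3, "dy": -0.13, "dz": 3.8, "hand": 1}, {"ax": 0, "ay": 0, "az": 0, "dx": -0.3, "dy": -0.13, "dz": 4.3, "hand": 1}, {"ax": 0, "ay": 0, "az": 0, "dx": -0.3, "dy": -0.13, "dz": 4.3, "hand": 1}]'

```text
clock: 39.7
eef_pos: [607.0, 270.2, 85.7]
tool_rot: [3.14, -0.004, -0.271]
force: [4.8, -2.7, -5.6]
width: 16.7
gripper_force: 59.2
```

Request:
send_rows --series '[{"ax": 0, "ay": 0, "az": 0, "dx": 0, "dy": 0, "dz": 0.2, "hand": 1}, {"ax": 0, "ay": 0, "az": 0, "dx": 0, "dy": 0, "dz": 0.2, "hand": 1}]'

```text
clock: 39.9
eef_pos: [607.2, 270.2, 84.5]
tool_rot: [3.141, -0.005, -0.271]
force: [3.9, -3.7, -2.3]
width: 16.6
gripper_force: 59.7
```

Request:
send_rows --series '[{"ax": 0, "ay": 0, "az": 0, "dx": 0, "dy": 0, "dz": 0.2, "hand": 1}, {"ax": 0, "ay": 0, "az": 0, "dx": 0, "dy": 0, "dz": 0.2, "hand": 1}]'

```text
clock: 40.1
eef_pos: [607.4, 270.3, 83.0]
tool_rot: [3.141, -0.005, -0.271]
force: [2.3, -2.6, 0.2]
width: 16.6
gripper_force: 60.0
```

Request:
send_rows --series '[{"ax": 0, "ay": 0, "az": 0, "dx": 0.08, "dy": 0.05, "dz": 0, "hand": 1}, {"ax": 0, "ay": 0, "az": 0, "dx": 0.08, "dy": 0.05, "dz": 0, "hand": 0.7}, {"ax": 0, "ay": 0, "az": 0, "dx": 0.08, "dy": 0.05, "dz": 0, "hand": 0.7}, {"ax": 0, "ay": 0, "az": 0, "dx": 0.08, "dy": 0.05, "dz": 0, "hand": 0.74}, {"ax": 0, "ay": 0, "az": -0.1, "dx": 0.08, "dy": 0.05, "dz": 0, "hand": 0.74}, {"ax": 0, "ay": 0, "az": -0.2, "dx": 0.08, "dy": 0.05, "dz": 0, "hand": 0.74}, {"ax": 0, "ay": 0, "az": -0.3, "dx": 0.08, "dy": 0.05, "dz": 0, "hand": 0.74}, {"ax": 0, "ay": 0, "az": -0.4, "dx": 0.08, "dy": 0.05, "dz": 0, "hand": 0.74}, {"ax": 0, "ay": 0, "az": -0.35, "dx": 0.08, "dy": 0.05, "dz": 0, "hand": 0.7}, {"ax": 0, "ay": 0, "az": -0.35, "dx": 0.08, "dy": 0.05, "dz": 0, "hand": 0.7}]'

```text
clock: 41.1
eef_pos: [606.0, 271.6, 82.4]
tool_rot: [-3.141, -0.001, 0.08]
force: [-0.1, -0.6, -0.4]
width: 25.5
gripper_force: 0.0
```

```bash
python3 w.py w30|cut -c1-250
```

```text
41.1 [606.  271.6  82.4] [-3.141e+00 -1.000e-03  8.000e-02] F [-0.1 -0.6 -0.4] T [0.01 0.09 0.  ] w 25.5 0.0 q [-0.85  0.95  0.73  1.61 -0.76  0.89 -1.32]
[(169, np.float64(-43.0)), (174, np.float64(19.0)), (224, np.float64(-6.0)), (231, np.float64(-11.0)), (234, np.float64(9.0)), (237, np.float64(-15.0)), (259, np.float64(6.0)), (264, np.float64(-9.0)), (275, np.float64(-4.0)), (379, np.float64(3.0)),
row 259 top z 103.0 depth 31.0
row 264 top z 108.6 depth 25.4
```

Request:
send_rows --series '[{"ax": 0, "ay": 0, "az": 0, "dx": 0, "dy": 0, "dz": 0, "hand": 0.74}, {"ax": 0, "ay": 0, "az": -0.1, "dx": 0, "dy": 0, "dz": 0, "hand": 0.74}, {"ax": 0, "ay": 0, "az": -0.2, "dx": 0, "dy": 0, "dz": -0.05, "hand": 0.74}, {"ax": 0, "ay": 0, "az": -0.3, "dx": 0, "dy": 0, "dz": -0.1, "hand": 0.74}, {"ax": 0, "ay": 0, "az": -0.25, "dx": 0, "dy": 0, "dz": -0.1, "hand": 0.7}, {"ax": 0, "ay": 0, "az": -0.25, "dx": 0, "dy": 0, "dz": -0.1, "hand": 0.7}]'

```text
clock: 41.75
eef_pos: [606.5, 271.0, 83.4]
tool_rot: [3.141, -0.002, 0.33]
force: [-0.1, 0.1, 0.1]
width: 26.1
gripper_force: 0.0
```

```bash
python3 w.py w31|cut -c1-250
```

```text
41.75 [606.5 271.   83.4] [ 3.141e+00 -2.000e-03  3.300e-01] F [-0.1  0.1  0.1] T [-0.02  0.02 -0.01] w 26.1 0.0 q [-0.82  0.92  0.67  1.6  -0.71  0.86 -1.12]
[(165, np.float64(-27.0)), (171, np.float64(12.0)), (225, np.float64(-10.0)), (228, np.float64(-9.0)), (235, np.float64(-11.0)), (252, np.float64(3.0)), (362, np.float64(7.0)), (387, np.float64(3.0)), (395, np.float64(-21.0))]
row 252 top z 95.9 depth 38.1
```

Request:
send_rows --series '[{"ax": 0, "ay": 0, "az": 0, "dx": 0, "dy": 0, "dz": 0.5, "hand": 0.7}, {"ax": 0, "ay": 0, "az": 0, "dx": 0, "dy": 0, "dz": 1, "hand": 0.7}, {"ax": 0, "ay": 0, "az": 0, "dx": 0, "dy": 0, "dz": 1.4, "hand": 0.7}, {"ax": 0, "ay": 0, "az": 0, "dx": 0, "dy": 0, "dz": 1.75, "hand": 0.74}, {"ax": 0, "ay": 0, "az": 0, "dx": 0, "dy": 0, "dz": 1.75, "hand": 0.75}, {"ax": 0, "ay": 0, "az": 0, "dx": 0, "dy": 0, "dz": 1.75, "hand": 0.75}]'

```text
clock: 42.4
eef_pos: [606.7, 270.8, 65.9]
tool_rot: [3.141, -0.002, 0.33]
force: [0.9, 0.5, 0.2]
width: 21.1
gripper_force: 0.0
```

```bash
python3 w.py w32|cut -c1-250
```

```text
42.4 [606.7 270.8  65.9] [ 3.141e+00 -2.000e-03  3.300e-01] F [0.9 0.5 0.2] T [0.04 0.03 0.01] w 21.1 0.0 q [-0.82  0.95  0.65  1.61 -0.72  0.84 -1.11]
[(168, np.float64(-29.0)), (174, np.float64(13.0)), (234, np.float64(-12.0)), (236, np.float64(-13.0)), (240, np.float64(13.0)), (243, np.float64(-17.0)), (267, np.float64(6.0)), (273, np.float64(-10.0)), (390, np.float64(13.0)), (395, np.float64(-13
row 267 top z 96.1 depth 37.9
row 273 top z 101.8 depth 32.2
```

Request:
send_rows --series '[{"ax": 0, "ay": 0, "az": 0.1, "dx": 0, "dy": 0, "dz": 0, "hand": 0.75}, {"ax": 0, "ay": 0, "az": 0.2, "dx": 0, "dy": 0, "dz": 0, "hand": 0.75}, {"ax": 0, "ay": 0, "az": 0.3, "dx": 0, "dy": 0, "dz": 0, "hand": 0.75}, {"ax": 0, "ay": 0, "az": 0.4, "dx": 0, "dy": 0, "dz": 0, "hand": 0.75}, {"ax": 0, "ay": 0, "az": 0.5, "dx": 0, "dy": 0, "dz": 0, "hand": 0.75}, {"ax": 0, "ay": 0, "az": 0.6, "dx": 0, "dy": 0, "dz": 0, "hand": 0.75}, {"ax": 0, "ay": 0, "az": 0.7, "dx": 0, "dy": 0, "dz": 0, "hand": 0.75}, {"ax": 0, "ay": 0, "az": 0.8, "dx": 0, "dy": 0, "dz": 0, "hand": 0.75}]'

```text
clock: 43.25
eef_pos: [606.6, 270.9, 66.2]
tool_rot: [-3.141, -0.002, -0.474]
force: [-0.1, -0.6, 0.4]
width: 21.4
gripper_force: 0.3
```

```bash
python3 w.py w33|cut -c1-250
```

```text
43.25 [606.6 270.9  66.2] [-3.141e+00 -2.000e-03 -4.740e-01] F [-0.1 -0.6  0.4] T [-0.05 -0.02  0.06] w 21.4 0.3 q [-0.9   1.02  0.84  1.61 -0.9   0.94 -1.77]
[(157, np.float64(-17.0)), (166, np.float64(6.0)), (233, np.float64(-11.0)), (237, np.float64(-8.0)), (240, np.float64(10.0)), (244, np.float64(-15.0)), (268, np.float64(6.0)), (274, np.float64(-9.0)), (389, np.float64(13.0)), (395, np.float64(-14.0)
row 268 top z 95.8 depth 38.2
```

Request:
send_rows --series '[{"ax": 0, "ay": 0, "az": 0.1, "dx": 0, "dy": 0, "dz": 0, "hand": 0.75}, {"ax": 0, "ay": 0, "az": 0.2, "dx": 0, "dy": 0, "dz": 0, "hand": 0.75}, {"ax": 0, "ay": 0, "az": 0.3, "dx": 0, "dy": 0, "dz": 0, "hand": 0.75}, {"ax": 0, "ay": 0, "az": 0.3, "dx": 0, "dy": 0, "dz": 0, "hand": 0.75}]'

```text
clock: 43.7
eef_pos: [606.5, 270.9, 65.9]
tool_rot: [-3.141, -0.002, -0.769]
force: [-1.1, -0.4, -0.5]
width: 21.7
gripper_force: 0.2
```

```bash
python3 w.py w34|cut -c1-250
```

```text
43.7 [606.5 270.9  65.9] [-3.141e+00 -2.000e-03 -7.690e-01] F [-1.1 -0.4 -0.5] T [-0.01  0.07  0.01] w 21.7 0.2 q [-0.93  1.04  0.91  1.62 -0.96  0.98 -2.03]
[(157, np.float64(9.0)), (168, np.float64(-5.0)), (175, np.float64(-6.0)), (234, np.float64(-16.0)), (239, np.float64(13.0)), (243, np.float64(-15.0)), (266, np.float64(6.0)), (272, np.float64(-8.0)), (386, np.float64(13.0)), (395, np.float64(-15.0))
row 266 top z 93.7 depth 40.3
row 272 top z 99.7 depth 34.3
```

Request:
send_rows --series '[{"ax": 0, "ay": 0, "az": 0.1, "dx": 0, "dy": 0, "dz": 0, "hand": 0.75}, {"ax": 0, "ay": 0, "az": 0.2, "dx": 0, "dy": 0, "dz": 0, "hand": 0.75}, {"ax": 0, "ay": 0, "az": 0.3, "dx": 0, "dy": 0, "dz": 0, "hand": 0.75}, {"ax": 0, "ay": 0, "az": 0.3, "dx": 0, "dy": 0, "dz": 0, "hand": 0.75}]'

```text
clock: 44.15
eef_pos: [606.9, 270.7, 66.1]
tool_rot: [-3.14, -0.002, -1.068]
force: [0.1, -0.0, -1.2]
width: 21.2
gripper_force: 2.6
```

```bash
python3 w.py w35|cut -c1-250
```

```text
44.15 [606.9 270.7  66.1] [-3.140e+00 -2.000e-03 -1.068e+00] F [ 0.1 -0.  -1.2] T [-0.14 -0.05  0.14] w 21.2 2.6 q [-0.95  1.07  0.96  1.62 -1.    1.02 -2.29]
[(157, np.float64(-11.0)), (162, np.float64(-12.0)), (172, np.float64(4.0)), (234, np.float64(-16.0)), (238, np.float64(12.0)), (242, np.float64(-15.0)), (265, np.float64(3.0)), (271, np.float64(-6.0)), (384, np.float64(48.0)), (395, np.float64(-48.0
row 265 top z 92.9 depth 41.1
row 271 top z 99.0 depth 35.0
```

Request:
send_rows --series '[{"ax": 0, "ay": 0, "az": 0.06, "dx": 0, "dy": 0, "dz": 0, "hand": 0.75}, {"ax": 0, "ay": 0, "az": 0.12, "dx": 0, "dy": 0, "dz": 0, "hand": 0.75}, {"ax": 0, "ay": 0, "az": 0.12, "dx": 0, "dy": 0, "dz": 0, "hand": 0.75}]'

```text
clock: 44.5
eef_pos: [606.6, 270.8, 66.2]
tool_rot: [-3.14, -0.001, -1.185]
force: [-0.4, -1.2, -0.1]
width: 21.9
gripper_force: 31.0
```

```bash
python3 w.py w36|cut -c1-250
```

```text
44.5 [606.6 270.8  66.2] [-3.140e+00 -1.000e-03 -1.185e+00] F [-0.4 -1.2 -0.1] T [-0.29  0.14  0.81] w 21.9 31.0 q [-0.95  1.08  0.98  1.62 -1.02  1.03 -2.4 ]
[(163, np.float64(-17.0)), (171, np.float64(-5.0)), (177, np.float64(5.0)), (233, np.float64(-17.0)), (237, np.float64(11.0)), (241, np.float64(-13.0)), (270, np.float64(-4.0)), (383, np.float64(45.0)), (395, np.float64(-49.0))]
row 270 top z 98.3 depth 35.7
```

Request:
send_rows --series '[{"ax": 0, "ay": 0, "az": -0.1, "dx": 0, "dy": 0, "dz": 0, "hand": 0.74}, {"ax": 0, "ay": 0, "az": -0.1, "dx": 0, "dy": 0, "dz": 0.5, "hand": 0.74}, {"ax": 0, "ay": 0, "az": -0.1, "dx": 0, "dy": 0, "dz": 0.7, "hand": 0.74}, {"ax": 0, "ay": 0, "az": -0.1, "dx": 0, "dy": 0, "dz": 0.7, "hand": 0.74}]'

```text
clock: 44.95
eef_pos: [606.5, 270.9, 58.6]
tool_rot: [-3.14, -0.001, -1.091]
force: [-0.6, -0.6, 0.4]
width: 22.0
gripper_force: 1.1
```

Request:
send_rows --series '[{"ax": 0, "ay": 0, "az": 0, "dx": 0, "dy": 0, "dz": 0.15, "hand": 0.74}, {"ax": 0, "ay": 0, "az": 0, "dx": 0, "dy": 0, "dz": 0.15, "hand": 0.74}]'

```text
clock: 45.15
eef_pos: [606.6, 270.8, 57.5]
tool_rot: [-3.14, -0.001, -1.091]
force: [-1.1, -0.2, 1.6]
width: 22.3
gripper_force: 1.6
```

```bash
python3 w.py w37|cut -c1-250
```

```text
45.15 [606.6 270.8  57.5] [-3.140e+00 -1.000e-03 -1.091e+00] F [-1.1 -0.2  1.6] T [-0.18  0.2  -0.03] w 22.3 1.6 q [-0.94  1.08  0.95  1.62 -1.01  1.   -2.31]
[(159, np.float64(-13.0)), (174, np.float64(4.0)), (237, np.float64(-19.0)), (241, np.float64(10.0)), (244, np.float64(-15.0)), (267, np.float64(4.0)), (274, np.float64(-6.0))]
row 267 top z 86.5 depth 47.5
```

Request:
send_rows --series '[{"ax": 0, "ay": 0, "az": 0, "dx": 0, "dy": 0, "dz": -1, "hand": 0.6}, {"ax": 0, "ay": 0, "az": 0, "dx": 0, "dy": 0, "dz": -5, "hand": 0.5}, {"ax": 0, "ay": 0, "az": 0, "dx": 0, "dy": 0, "dz": -10, "hand": 0.3}, {"ax": 0, "ay": 0, "az": -0.14, "dx": 0, "dy": 0, "dz": -15, "hand": 0.3}, {"ax": 0, "ay": 0, "az": -0.28, "dx": 0, "dy": 0, "dz": -20, "hand": 0.3}, {"ax": 0, "ay": 0, "az": -0.42, "dx": 0, "dy": 0, "dz": -24, "hand": 0.3}, {"ax": 0, "ay": 0, "az": -0.56, "dx": 0, "dy": 0, "dz": -24, "hand": 0.3}, {"ax": 0, "ay": 0, "az": -0.7, "dx": 0, "dy": 0, "dz": -24, "hand": 0.3}, {"ax": 0, "ay": 0, "az": -0.84, "dx": 0, "dy": 0, "dz": -24, "hand": 0.3}, {"ax": 0, "ay": 0, "az": -0.98, "dx": 0, "dy": 0, "dz": -24, "hand": 0.3}]'

```text
clock: 46.2
eef_pos: [606.3, 271.0, 298.4]
tool_rot: [-3.141, -0.003, -0.105]
force: [-0.7, -0.1, -0.7]
width: 59.8
gripper_force: 0.0
```

Run:
```python
from h import *
st();go([600,-270,300],down(1.53))
```

```text
46.2 [606.3 271.  298.4] [-3.141e+00 -3.000e-03 -1.050e-01] F [-0.7 -0.1 -0.7] T [-0.    0.   -0.02] w 59.8 0.0 q [-0.92  0.74  0.9   1.4  -0.58  1.27 -1.66]
d cm [ 5.04 53.86 -0.19] a [ 0.002 -0.003 -1.635]
```

Request:
send_rows --series '[{"ax": 0, "ay": 0, "az": -0.14, "dx": 0.4, "dy": 4.4, "dz": 0, "hand": 0.2}, {"ax": 0, "ay": 0, "az": -0.28, "dx": 0.8, "dy": 8.8, "dz": 0, "hand": 0.2}, {"ax": 0, "ay": 0, "az": -0.42, "dx": 1.2, "dy": 13.2, "dz": 0, "hand": 0.2}, {"ax": 0, "ay": 0, "az": -0.56, "dx": 1.7, "dy": 17.6, "dz": 0, "hand": 0.2}, {"ax": 0, "ay": 0, "az": -0.7, "dx": 2.1, "dy": 22, "dz": 0, "hand": 0.2}, {"ax": 0, "ay": 0, "az": -0.84, "dx": 2.5, "dy": 26.5, "dz": 0, "hand": 0.2}, {"ax": 0, "ay": 0, "az": -0.98, "dx": 2.9, "dy": 31, "dz": 0, "hand": 0.2}, {"ax": 0, "ay": 0, "az": -1.12, "dx": 3.3, "dy": 35.5, "dz": 0, "hand": 0.2}, {"ax": 0, "ay": 0, "az": -1.26, "dx": 3.8, "dy": 40, "dz": 0, "hand": 0.2}, {"ax": 0, "ay": 0, "az": -1.4, "dx": 4.2, "dy": 44.5, "dz": 0, "hand": 0.2}]'

```text
clock: 47.2
eef_pos: [598.9, -178.0, 298.4]
tool_rot: [3.138, -0.0, 1.295]
force: [0.4, 0.3, -0.8]
width: 68.0
gripper_force: 0.0
```

Run:
```python
from h import *
st();go([600,-270,300],down(1.53))
```

```text
47.2 [ 598.9 -178.   298.4] [ 3.138 -0.     1.295] F [ 0.4  0.3 -0.8] T [ 0.07 -0.08  0.03] w 68.0 0.0 q [-0.06  0.57  0.51  1.52 -0.3   1.13  0.24]
d cm [-8.82  2.62 -0.16] a [ 0.003 -0.    -0.235]
```

Request:
send_rows --series '[{"ax": 0, "ay": 0, "az": -0.12, "dx": -4.4, "dy": 1.3, "dz": 0, "hand": 0.2}, {"ax": 0, "ay": 0, "az": -0.235, "dx": -8.8, "dy": 2.6, "dz": 0, "hand": 0.2}, {"ax": 0, "ay": 0, "az": -0.235, "dx": -8.8, "dy": 2.6, "dz": 0, "hand": 0.2}, {"ax": 0, "ay": 0, "az": -0.235, "dx": -8.8, "dy": 2.6, "dz": 0, "hand": 0.2}, {"ax": 0, "ay": 0, "az": -0.235, "dx": -8.8, "dy": 2.6, "dz": 0, "hand": 0.2}]'

```text
clock: 47.7
eef_pos: [599.9, -266.4, 297.7]
tool_rot: [3.139, -0.001, 1.525]
force: [0.1, 0.1, -0.4]
width: 68.5
gripper_force: 0.0
```

Run:
```python
from h import *
st();im=snap("wrist","w38");H=hsv(im);u,v=proj(im,[[624.5,-269,38]])[0].astype(int);print(u,v)
m=np.zeros(H.shape[:2],np.uint8);w=45;m[max(v-w,0):v+w,u-w:u+w]=(H[...,2]<60)[max(v-w,0):v+w,u-w:u+w]
c=biggest(m)[0];r=cv2.minAreaRect(c);b=ray(im,cv2.boxPoints(r),38);print(r,ray(im,[r[0]],38).round(1),b.round(1))
m=((H[...,0]>5)&(H[...,0]<20)&(H[...,1]>185)).astype(np.uint8);c=biggest(m)[0];r=cv2.minAreaRect(c);W=ray(im,cv2.boxPoints(r),9);print("lid",W.round(1),W.mean(0).round(1))
t=snap("top","t38");H=hsv(t)
# box rim: dark region near old place
m=np.zeros(H.shape[:2],np.uint8);m[190:340,370:480]=(H[...,2]<95)[190:340,370:480]
c=biggest(m)[0];r=cv2.minAreaRect(c);W=ray(t,cv2.boxPoints(r),98);print("box",W.round(1),W.mean(0).round(1))
```

```text
47.7 [ 599.9 -266.4  297.7] [ 3.139e+00 -1.000e-03  1.525e+00] F [ 0.1  0.1 -0.4] T [0.   0.03 0.01] w 68.5 0.0 q [ 0.13  0.61  0.44  1.42 -0.27  1.17  0.56]
342 203
((342.0, 202.0), (34.0, 6.0), 90.0) [[ 624.4 -267.    38. ]] [[ 621.5 -246.7   38. ]
 [ 628.5 -247.1   38. ]
 [ 627.4 -287.7   38. ]
 [ 620.2 -287.4   38. ]]
lid [[ 517.8 -268.2    9. ]
 [ 527.5 -266.7    9. ]
 [ 528.4 -274.4    9. ]
 [ 518.6 -275.9    9. ]] [ 523.1 -271.3    9. ]
box [[ 398.8   -2.3   98. ]
 [ 650.8   -8.5   98. ]
 [ 649.1 -168.9   98. ]
 [ 397.9 -158.4   98. ]] [524.2 -84.6  98. ]
```

Run:
```python
from h import *
im=get_image("top")
for f in ("t3","t38"):
    H=cv2.cvtColor(cv2.imread(f"pics/{f}.png"),cv2.COLOR_BGR2HSV)
    m=np.zeros(H.shape[:2],np.uint8);m[190:330,370:470]=(H[...,2]<95)[190:330,370:470]
    c=biggest(m)[0];r=cv2.minAreaRect(c);print(f,cv2.boundingRect(c),cv2.contourArea(c),[np.round(x,1) for x in r[:2]],ray(im,[r[0]],98).round(1))
a,b=[cv2.imread(f"pics/{f}.png",0)[195:330,380:470].astype(np.float32) for f in("t3","t38")]
print(cv2.phaseCorrelate(a,b))
w=cv2.imread("pics/w38.png");cv2.imwrite("pics/v38.png",w)
st();go([624.4,-267.8,14.8],down(1.538))
```

```text
t3 (391, 210, 79, 120) 6454.0 [array([430.3, 269.9]), array([ 77.4, 118. ])] [[503.1 -98.5  98. ]]
t38 (391, 210, 66, 105) 6123.5 [array([424.4, 262. ]), array([ 65.2, 102.8])] [[522.4 -84.6  98. ]]
((0.01515764747163928, 0.475593800664484), 0.2568631304831171)
47.85 [ 600.2 -265.8  297.6] [ 3.139e+00 -1.000e-03  1.527e+00] F [-0.1 -0.5  0.2] T [ 0.02 -0.01  0.05] w 68.1 0.0 q [ 0.13  0.61  0.44  1.42 -0.27  1.17  0.56]
d cm [-0.12  2.37 28.29] a [ 0.002 -0.001 -0.011]
```

View pics/v38.png

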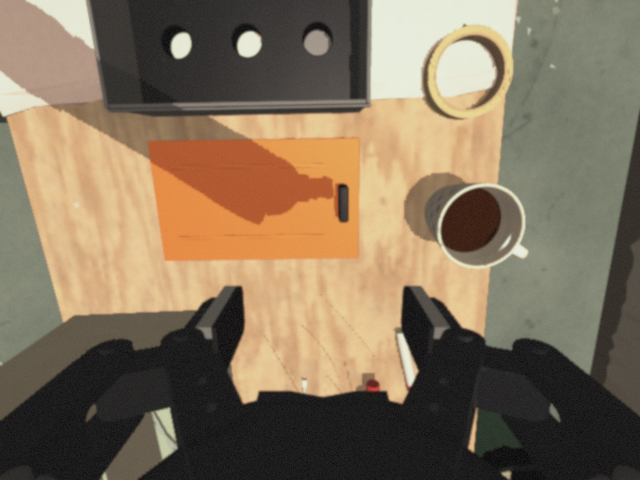

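The wrist view shows the empty tray holes at (181,44), (248,43) and (317,42). The box's right-front corner is near (369,105), and the lid tab is at (343,203).

Run:
```python
from h import *
im=get_image("wrist");print(ray(im,[[181,44],[248,43],[317,42]],28).round(1));print("rim right edge",ray(im,[[107,107],[369,104]],98).round(1))
u=np.array([np.cos(-.03),np.sin(-.03)]);print("expect",np.array([527.5,-88.7])+125*u+73*np.array([u[1],-u[0]]))
```

```text
[[456.  -88.4  28. ]
 [528.4 -90.5  28. ]
 [603.  -92.7  28. ]]
rim right edge [[ 403.6 -157.    98. ]
 [ 649.4 -164.8   98. ]]
expect [ 650.2540827  -165.41658999]
```

Request:
send_rows --series '[{"ax": 0, "ay": 0, "az": -0.01, "dx": -0.2, "dy": 2.4, "dz": 4, "hand": 0.2}, {"ax": 0, "ay": 0, "az": -0.01, "dx": -0.2, "dy": 2.4, "dz": 8.5, "hand": 0.2}, {"ax": 0, "ay": 0, "az": -0.01, "dx": -0.2, "dy": 2.4, "dz": 13, "hand": 0.2}, {"ax": 0, "ay": 0, "az": -0.01, "dx": -0.2, "dy": 2.4, "dz": 17.5, "hand": 0.2}, {"ax": 0, "ay": 0, "az": -0.01, "dx": -0.2, "dy": 2.4, "dz": 22, "hand": 0.2}, {"ax": 0, "ay": 0, "az": -0.01, "dx": -0.2, "dy": 2.4, "dz": 25.5, "hand": 0.2}, {"ax": 0, "ay": 0, "az": -0.01, "dx": -0.2, "dy": 2.4, "dz": 27.5, "hand": 0.3}, {"ax": 0, "ay": 0, "az": -0.01, "dx": -0.2, "dy": 2.4, "dz": 28.2, "hand": 0.4}, {"ax": 0, "ay": 0, "az": -0.01, "dx": -0.2, "dy": 2.4, "dz": 28.2, "hand": 0.5}, {"ax": 0, "ay": 0, "az": -0.01, "dx": -0.2, "dy": 2.4, "dz": 28.2, "hand": 0.6}]'

```text
clock: 48.9
eef_pos: [625.1, -271.1, 17.0]
tool_rot: [3.137, 0.001, 1.535]
force: [0.3, -0.6, -0.2]
width: 34.5
gripper_force: 0.0
```

Request:
send_rows --series '[{"ax": 0, "ay": 0, "az": 0, "dx": 0, "dy": 0, "dz": 0.15, "hand": 0.8}, {"ax": 0, "ay": 0, "az": 0, "dx": 0, "dy": 0, "dz": 0.15, "hand": 1}, {"ax": 0, "ay": 0, "az": 0, "dx": 0, "dy": 0, "dz": 0.15, "hand": 1}, {"ax": 0, "ay": 0, "az": 0, "dx": 0, "dy": 0, "dz": 0.15, "hand": 1}, {"ax": 0, "ay": 0, "az": 0, "dx": 0, "dy": 0, "dz": 0.15, "hand": 1}, {"ax": 0, "ay": 0, "az": 0, "dx": 0, "dy": 0, "dz": 0.15, "hand": 1}]'

```text
clock: 49.5
eef_pos: [625.0, -271.4, 15.7]
tool_rot: [3.137, 0.001, 1.535]
force: [0.6, 0.3, 6.6]
width: 10.6
gripper_force: 60.5
```

Request:
send_rows --series '[{"ax": 0, "ay": 0, "az": 0, "dx": 0, "dy": 0, "dz": -2, "hand": 1}, {"ax": 0, "ay": 0, "az": 0, "dx": 0, "dy": 0, "dz": -5, "hand": 1}, {"ax": 0, "ay": 0, "az": 0, "dx": 0, "dy": 0, "dz": -9, "hand": 1}, {"ax": 0, "ay": 0, "az": 0, "dx": 0, "dy": 0, "dz": -13, "hand": 1}, {"ax": 0, "ay": 0, "az": 0, "dx": 0, "dy": 0, "dz": -15, "hand": 1}, {"ax": 0, "ay": 0, "az": 0, "dx": 0, "dy": 0, "dz": -15, "hand": 1}, {"ax": 0, "ay": 0, "az": 0, "dx": 0, "dy": 0, "dz": -15, "hand": 1}]'

```text
clock: 50.2
eef_pos: [623.4, -270.4, 163.8]
tool_rot: [3.14, -0.001, 1.535]
force: [-0.0, 0.2, -1.7]
width: 11.0
gripper_force: 59.4
```

Run:
```python
from h import *
st();go([635.5,-93.5,160],down(1.538))
im=snap("wrist","w39")
```

```text
50.2 [ 623.4 -270.4  163.8] [ 3.140e+00 -1.000e-03  1.535e+00] F [-0.   0.2 -1.7] T [ 0.02 -0.13  0.05] w 11.0 59.4 q [ 0.16  0.77  0.39  1.5  -0.34  0.93  0.61]
d cm [17.72  0.57  0.39] a [ 0.002 -0.001 -0.003]
```

Request:
send_rows --series '[{"ax": 0, "ay": 0, "az": 0, "dx": 4, "dy": 0.3, "dz": 0, "hand": 1}, {"ax": 0, "ay": 0, "az": 0, "dx": 8, "dy": 0.6, "dz": 0, "hand": 1}, {"ax": 0, "ay": 0, "az": 0, "dx": 12, "dy": 0.6, "dz": 0, "hand": 1}, {"ax": 0, "ay": 0, "az": 0, "dx": 16, "dy": 0.6, "dz": 0, "hand": 1}, {"ax": 0, "ay": 0, "az": 0, "dx": 17.8, "dy": 0.6, "dz": 0, "hand": 1}, {"ax": 0, "ay": 0, "az": 0, "dx": 17.8, "dy": 0.6, "dz": 0, "hand": 1}, {"ax": 0, "ay": 0, "az": 0, "dx": 17.8, "dy": 0.6, "dz": 0, "hand": 1}]'

```text
clock: 50.95
eef_pos: [635.5, -94.3, 163.1]
tool_rot: [3.141, 0.001, 1.535]
force: [0.5, -0.4, -0.2]
width: 10.9
gripper_force: 59.4
```

Request:
send_rows --series '[{"ax": 0, "ay": 0, "az": 0, "dx": 0, "dy": 0, "dz": 1.5, "hand": 1}, {"ax": 0, "ay": 0, "az": 0, "dx": 0, "dy": 0, "dz": 3, "hand": 1}, {"ax": 0, "ay": 0, "az": 0, "dx": 0, "dy": 0, "dz": 3.5, "hand": 1}, {"ax": 0, "ay": 0, "az": 0, "dx": 0, "dy": 0, "dz": 3.5, "hand": 1}, {"ax": 0, "ay": 0, "az": 0, "dx": 0, "dy": 0, "dz": 3.5, "hand": 1}]'

```text
clock: 51.45
eef_pos: [636.1, -93.7, 128.9]
tool_rot: [3.14, 0.0, 1.534]
force: [0.6, -0.4, -0.8]
width: 10.7
gripper_force: 59.4
```

Run:
```python
from h import *
st();go([635.6,-92,108.5],down(1.538))
t=snap("top","t40");H=hsv(t)
m=np.zeros(H.shape[:2],np.uint8);m[190:340,370:480]=((H[...,0]>8)&(H[...,0]<24)&(H[...,1]>170))[190:340,370:480]
c=biggest(m)[0];r=cv2.boxPoints(cv2.minAreaRect(c));print(ray(t,r,119).round(1))
```

```text
51.45 [636.1 -93.7 128.9] [3.14  0.    1.534] F [ 0.6 -0.4 -0.8] T [ 0.03 -0.11 -0.06] w 10.7 59.4 q [-0.12  0.77  0.39  1.64 -0.37  0.81  0.39]
d cm [ 0.17 -0.06  2.03] a [ 0.002  0.    -0.004]
[[469.6  -9.4 119. ]
 [659.1 -16.6 119. ]
 [657.3 -90.1 119. ]
 [468.2 -81.3 119. ]]
```

Request:
send_rows --series '[{"ax": 0, "ay": 0, "az": -0.004, "dx": 0.17, "dy": -0.08, "dz": 0.5, "hand": 1}, {"ax": 0, "ay": 0, "az": -0.004, "dx": 0.17, "dy": -0.08, "dz": 1.0, "hand": 1}, {"ax": 0, "ay": 0, "az": -0.004, "dx": 0.17, "dy": -0.08, "dz": 1.3, "hand": 1}, {"ax": 0, "ay": 0, "az": -0.004, "dx": 0.17, "dy": -0.08, "dz": 1.5, "hand": 1}, {"ax": 0, "ay": 0, "az": -0.004, "dx": 0.17, "dy": -0.08, "dz": 1.7, "hand": 1}]'

```text
clock: 52.0
eef_pos: [635.5, -91.5, 111.9]
tool_rot: [3.14, 0.0, 1.539]
force: [0.6, -1.0, -1.0]
width: 10.8
gripper_force: 59.4
```

Request:
send_rows --series '[{"ax": 0, "ay": 0, "az": 0, "dx": 0, "dy": 0, "dz": 0.2, "hand": 1}, {"ax": 0, "ay": 0, "az": 0, "dx": 0, "dy": 0, "dz": 0.3, "hand": 1}, {"ax": 0, "ay": 0, "az": 0, "dx": 0, "dy": 0, "dz": 0.3, "hand": 1}]'

```text
clock: 52.3
eef_pos: [635.4, -91.5, 109.0]
tool_rot: [3.14, -0.0, 1.539]
force: [-0.3, -1.6, -0.8]
width: 10.5
gripper_force: 59.4
```

```bash
python3 -c "
from h import *
st()"
```

```text
52.3 [635.4 -91.5 109. ] [ 3.14  -0.     1.539] F [-0.3 -1.6 -0.8] T [-0.05 -0.1   0.03] w 10.5 59.4 q [-0.12  0.79  0.37  1.66 -0.38  0.77  0.4 ]
```

Request:
send_rows --series '[{"ax": 0, "ay": 0, "az": 0, "dx": 0, "dy": 0, "dz": 0.1, "hand": 1}, {"ax": 0, "ay": 0, "az": 0, "dx": 0, "dy": 0, "dz": 0.15, "hand": 1}, {"ax": 0, "ay": 0, "az": 0, "dx": 0, "dy": 0, "dz": 0.15, "hand": 1}]'

```text
clock: 52.6
eef_pos: [635.5, -91.5, 108.7]
tool_rot: [3.139, -0.0, 1.539]
force: [-2.2, 0.3, 5.4]
width: 10.5
gripper_force: 60.4
```

Request:
send_rows --series '[{"ax": 0, "ay": 0, "az": 0, "dx": 0, "dy": 0, "dz": 0, "hand": 0.7}, {"ax": 0, "ay": 0, "az": 0, "dx": 0, "dy": 0, "dz": 0, "hand": 0.4}, {"ax": 0, "ay": 0, "az": 0, "dx": 0, "dy": 0, "dz": 0, "hand": 0.2}, {"ax": 0, "ay": 0, "az": 0, "dx": 0, "dy": 0, "dz": 0, "hand": 0.2}, {"ax": 0, "ay": 0, "az": 0, "dx": 0, "dy": 0, "dz": -3, "hand": 0.2}, {"ax": 0, "ay": 0, "az": 0, "dx": 0, "dy": 0, "dz": -7, "hand": 0}, {"ax": 0, "ay": 0, "az": 0, "dx": 0, "dy": -2, "dz": -11, "hand": 0}, {"ax": 0, "ay": 0, "az": 0, "dx": 0, "dy": -6, "dz": -15, "hand": 0}, {"ax": 0, "ay": 0, "az": 0, "dx": 0, "dy": -10, "dz": -18, "hand": 0}, {"ax": 0, "ay": 0, "az": 0, "dx": 0, "dy": -12, "dz": -18, "hand": 0}]'

```text
clock: 53.6
eef_pos: [514.6, -88.6, 290.8]
tool_rot: [3.134, -0.0, 1.538]
force: [0.4, -0.5, -0.5]
width: 85.1
gripper_force: 0.0
```

Run:
```python
from h import *
get_image("top");get_image("top");im=snap("wrist","w41");s=snap("scene","s41");st()
H=hsv(im);c=biggest((H[...,0]>5)&(H[...,0]<22)&(H[...,1]>170)&(H[...,2]>60),1)[0]
W=ray(im,cv2.boxPoints(cv2.minAreaRect(c)),102);print(W.round(1),W.mean(0).round(1),[np.linalg.norm(W[i]-W[i-1]).round(1) for i in range(4)])
cv2.imwrite("pics/v41.png",cv2.vconcat([cv2.resize(np.array(x["pixels"])[:,:,::-1],(400,300)) for x in (im,s)]))
```

```text
53.8 [515.5 -87.3 287.8] [ 3.138 -0.     1.539] F [-0.1  0.7 -0. ] T [-0.01 -0.06  0.06] w 85.6 0.0 q [-0.23  0.41  0.49  1.81 -0.23  0.97  0.33]
[[ 386.4 -157.   102. ]
 [ 405.3   -7.7  102. ]
 [ 656.1  -15.9  102. ]
 [ 668.9 -166.5  102. ]] [529.2 -86.8 102. ] [np.float64(282.7), np.float64(150.5), np.float64(251.0), np.float64(151.2)]
```

View pics/v41.png

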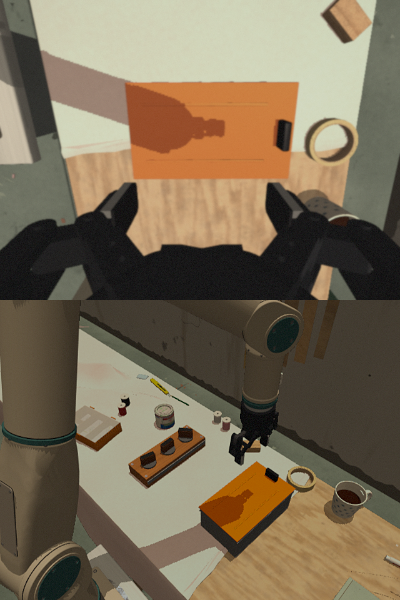

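The combined view shows the lid flush on the box (wrist part, px 127–297 × 82–178) and all three feet low in the rail (scene part, near (148,460), (165,447) and (185,434)). The lid made contact at the height predicted for seating, and the gripper is clear of everything.

```bash
python3 -c "
from cell import *
print(finish_job())"
```

```text
the job is handed in; nothing more can be done
None
```

I've handed the job in (no verdict came back): all three feet reached their hard stops in the rail, and the lid is back on the empty box, apparently seated and level, after being tipped, lifted off and laid flat on the bench.

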